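# Load a steel blank into the tilted tacking fixture and clamp it

### The job

Lower the steel blank flat onto the tilted bed of the welding fixture and let it slide down into the corner between the two blue stop bars; never let go of it in the air. Make sure it is fully home against both bars, nudging it gently if it hangs up, never ramming it, and only then push the red handle all the way down so that the clamp locks on it. Leave the hammer, the wire brush and the spray can alone.

Things in the scene. Friction and masses are not known exactly. Their poses are not given: they have to be found in the camera images.
- blank_center (a point): dark steel flat bar 60 x 110 x 12 mm, about 0.6 kg, two drilled holes on its long centre line, lying flat on the bench. This point is its centre, 6 mm above its underside: x along the 60 mm width, y along the 110 mm length, z through the thickness. Turning it end for end makes no difference.
- bed: bright bed plate tilted 24 degrees on blue legs. Origin: on its top face at the locating corner, its low point, where the inner faces of the two stop bars would meet. z is the bed's normal; x and y lie in the bed and both run uphill alike, x away from the long bar, y away from the short one. Bed: x -25 to 150, y -20 to 195 mm. A blank fully home has its centre at x 30, y 55, z 6 mm.
- long_bar (a point): middle of the long blue stop bar's inner face, at the bed's surface; axes as the bed's. The bar is 98 mm long (along y), 16 mm wide, 12 mm high, its inner face at the bed's x = 0; a 110 mm edge of the blank rests on it.
- short_bar (a point): middle of the short blue stop bar's inner face, at the bed's surface; axes as the bed's. The bar is 50 mm long (along x), 16 mm wide, 12 mm high, its inner face at the bed's y = 0; a 60 mm edge of the blank rests on it. The bed is smooth and the blank slides down it, but sliding along a bar it may hang up short of home; a nudge of a few newtons moves it on.
- clamp_pivot (a point): pivot of the handle of the toggle clamp behind the short bar, 41 mm above the bed at x 30, y -67 mm in the bed's axes (which it shares); the handle turns about x. While open, the clamp arm with its rubber-tipped spindle stands up between handle and blank, to 105 mm above the bed at y -60 to +5 mm; closed, it presses on the blank 25 mm from the short bar.
- clamp_grip (a point): on the axis of the red handle grip, 100 mm from the pivot. The grip is round, 20 mm thick; its round end is 31 mm further out. Open, the handle stands at about 63 degrees to the bed, leaning away from the stop bars (to the bed's -y); pushed on its bar side, down and away from the bars, it swings until it points along -y, 8 degrees above the bed, and locks there.
- clamp_handle (a joint): clamp handle angle in rad: 0 = wide open, grows as the handle is pushed down, 1.0 = at its stop, locked. Dead centre is at 0.93; past it the clamp holds itself. The handle stays where it is left (light friction); it needs under 10 N at the grip. Handle's elevation above the bed = 1.14 minus this value.
- hammer: hammer with orange handle, 300 mm long, lying on the bench beyond the fixture; bystander; origin under the middle of its length
- wire_brush: wooden wire brush, 250 mm long, lying on its side on the bench beyond the fixture; bystander; origin under the middle of its handle
- spray_can: upright blue spray can with a yellow band and red cap, 66 mm in diameter, 190 mm tall; bystander; origin at the centre of its underside
Mind the look-alikes: they are no part of the job. Of the things like the part that bears blank_center, leave any that is pink or turquoise; of the rest the smaller one is meant.

How it is judged:
On the way, in this order (a step that is already met when the one before it is completed fails the run):
1. the blank lies home in the corner against both stop bars, let go, with the clamp still open (x of blank_center in the frame of bed between 0.0285 and 0.0315 m and y of blank_center in the frame of bed between 0.0535 and 0.0565 m and z of blank_center in the frame of bed below 0.008 m and angle between the y axis of blank_center and the y axis of bed, either way round below 0.03 rad and contact force between blank and the fingers below 0.1 N and value of joint clamp_handle below 0.6 rad), for 0.2 s.
2. the clamp is locked (value of joint clamp_handle above 0.95 rad), for 0.2 s.
At the end, for the whole second after the job is handed in: The blank lies flat on the bed and at rest, both edges within 1.5 mm of their stop bars and square to them within 0.03 rad, with the clamp handle fully down (joint above 0.95) (x of blank_center in the frame of bed between 0.0285 and 0.0315 m and y of blank_center in the frame of bed between 0.0535 and 0.0565 m and z of blank_center in the frame of bed below 0.008 m and angle between the y axis of blank_center and the y axis of bed, either way round below 0.03 rad and value of joint clamp_handle above 0.95 rad and linear speed of blank below 0.01 m/s); the robot touches nothing.
It fails at once if the blank was let go in the air, more than 15 mm above the bed (contact force between blank and anything else below 0.01 N and z of blank_center in the frame of bed above 0.021 m).
It fails at once if the gripper rammed the blank against the fixture (over 45 N between them while it pushes on the blank) before it was clamped (contact force between blank and bed above 45 N and value of joint clamp_handle below 0.6 rad and contact force between blank and the fingers above 10 N).
It fails at once if the hammer was disturbed (distance of hammer from where it was at the start of the episode above 0.03 m).
It fails at once if the wire brush was disturbed (distance of wire_brush from where it was at the start of the episode above 0.03 m).
It fails at once if the spray can was disturbed (distance of spray_can from where it was at the start of the episode above 0.03 m).
It also fails if it takes over 64 s, if anything falls off the work surface, if the arm or the gripper's body presses on something with over 40 N, if the wrist force passes 120 N, or if a joint passes its speed limit or range.

### The arm

A 6-joint arm with a two-finger parallel gripper is mounted at the origin on the work surface. World frame = base frame: x ahead of the robot, y to its left, z up, the work surface at z = 0. Lengths are in m, angles in rad, forces in N, time in s.
With the tool pointing down it reaches from about 0.375 to 0.925 m from the base axis. Payload 5.7 kg.
Tool frame: the origin (TCP) lies midway between the tips of the shut fingers; the grasp point (between the pads) lies 19 mm behind it; y points along the fingers, x is the direction in which the jaws open and shut, and the axes are right-handed (so a half turn about y gives the same grasp; the last joint's range is limited). The gripper opens to 85 mm and grips with 20 to 120 N. Pads are 22 mm wide; open, the fingers measure 114 mm over their backs; the gripper's body (76 mm by 85 mm) begins 54 mm behind the grasp point. The pads swing forward as they close: fully open they stand 13 mm farther back than shut.
Start: joints at [1.192, 0.359, 1.51, -0, 1.272, -0.115], TCP at [0.156, 0.579, 0.231] pointing down, gripper open.
Joint ranges: [-2.97, 2.97], [-1.01, 2.36], [0.21, 2.38], [-0.96, 4.11], [0.2, 2.71], [-2.98, 2.98]. Speed limits (rad/s): [2.39, 2.39, 3.14, 3.14, 3.14, 3.14].

### API

Orientations are given as a unit quaternion [w, x, y, z].
In Python, from station import robot, eyes, ticket, nets gives the robot as it stands.
- The arm moves only by the shell command python3 -m jog 'ROWS' [OPENING] [FORCE]. ROWS is JSON, a list of rows, each a list of 4 numbers: the shift along the tool's x, y, z in m, then the turn about the tool's y in degrees. A call has exactly 8 rows; each row is the pose to reach, as a shift and turn from the pose commanded when the call began, along the tool's axes at that moment; what a row does not reach only later rows make up. A row lasts 1/8 s, in which the tool goes at most 62.5 mm and 10.7 degrees, less where a joint would pass 70% of its speed; a pose out of reach is approached as far as the arm can. A call with a gripper value outside its range is refused whole. OPENING is the opening, from -1 (shut) to 1 (fully open), so that 0 is half open, set as the call begins (- or left out, the last holds). The fingers move at their own pace and stop on an object; FORCE is the grip in N (left out, the last holds). Time passes only in rows, so rows that repeat a pose let the fingers close, or fill a call up. It gives the time, the measured TCP pose, the force and the opening at its end, in the units of the state.
- robot.get_obs(): the state, without advancing time (a new reading comes with each control period).
- eyes.capture(name): name is "scene" or "top" or "wrist"; returns a dict with "image" (480x640x3 uint8, red, green, blue), "vfov" (degrees; the focal length in pixels is half the picture's height over the tangent of half this angle, whatever the lens; pixels are square), "cx", "cy" (the principal point, pixels), "origin" and "orientation" of the camera in the world. Camera axes: x right, y down, z forward; pixel columns grow to the right and rows downward; lengths in m; the calibration is good to about 2 mm. A picture is of the moment at which its call begins. There is no depth.
- ticket.job_done(): hands the job in, once; it reports no verdict.
Trained networks look in the newest picture that a camera, given by its name, has taken for a name from the list of things; names that differ only in an ending like _2 or _b are one class to them, and where a whole thing is asked for, a point or a joint stands for the part that bears it (a point fixed in the world has none). Each returns a list of dicts, best first, with "p" (0 to 1); they miss things now and then, are a little off and sometimes report something else, mostly with a low value. They report only what shows in the picture. A call takes as long as a camera call. They do not tell look-alikes from the thing itself.
- nets.look_for(camera, query): "position" ([x, y, z] in m, in the coordinates of the camera as it stood for that picture, good to about 4 mm: the middle of the surface that is visible of it).
- nets.trace(camera, query): "region" (480x640 bool, what is visible of it).
- nets.place_of(camera, query): "position" ([x, y, z] in m, in the coordinates of the camera as it stood for that picture, good to about 4 mm: a listed point, or the origin of a listed thing).
The state is a dict: "time": time; "joints": joint angles; "joint_vel": joint speeds; "tau": joint torques, N m; "eef_pos": TCP position; "orientation": TCP orientation; "ft_force": force on the tool from outside, world axes, zero at the start; "wrist_torque": the same for the moment, N m; "gripper_width": finger opening in m.
Only numpy, scipy, OpenCV 4.12 (cv2) and the standard library are available. Lean on these libraries where they do the work, as an engineer would, in place of code of your own. Each camera call takes 0.05 s, during which the arm holds its last target.

## Working session

There is one attempt and no reset: what is moved stays moved. The work goes in short steps, Python scripts to look and compute and a shell command to move; the robot and the scene stay as the last step left them, time stands still between calls to the robot, and variables do not carry over. Pictures are saved under pics/ and viewed, and the job is handed in when it is done.

```bash
ls; mkdir -p pics; python3 - <<'E'
from station import robot, eyes, ticket, nets
import cv2,numpy as np
o=robot.get_obs()
for k,v in o.items(): print(k,np.round(v,4))
for n in ["scene","top","wrist"]:
    c=eyes.capture(n); cv2.imwrite(f"pics/{n}0.png",c["image"][:,:,::-1])
    print(n,c["vfov"],c["cx"],c["cy"],c["origin"],c["orientation"])
E
```

```text
pics
time 0.0
joints [ 1.1919  0.3595  1.5114 -0.      1.2725 -0.1151]
joint_vel [-0.0012 -0.0015 -0.0018 -0.0016  0.0013 -0.0023]
tau [ 5.00000e-04 -5.27628e+01 -2.78619e+01 -0.00000e+00  1.34000e-02
  0.00000e+00]
eef_pos [0.1562 0.5786 0.2305]
orientation [-0.5611  0.5618  0.4293 -0.4305]
ft_force [-0.7064  0.7848  0.3022]
wrist_torque [-0.0073  0.02    0.0128]
gripper_width 0.0849
scene 44.66589784878246 319.8213527638396 242.56276615993403 [ 1.48980067 -0.23838671  1.3548917 ] [-0.27212803  0.76856697  0.54714119 -0.18944039]
top 56.48163569432856 317.88834497878304 239.14135615370282 [0.45426615 0.09227384 1.13733711] [ 0.04260621 -0.70410671  0.70697822 -0.05099265]
wrist 70.92671378341683 317.22567440180575 237.93218892019576 [0.0811084  0.59813351 0.3728176 ] [0.1241385  0.78448716 0.60027444 0.09402191]
```

View pics/scene0.png

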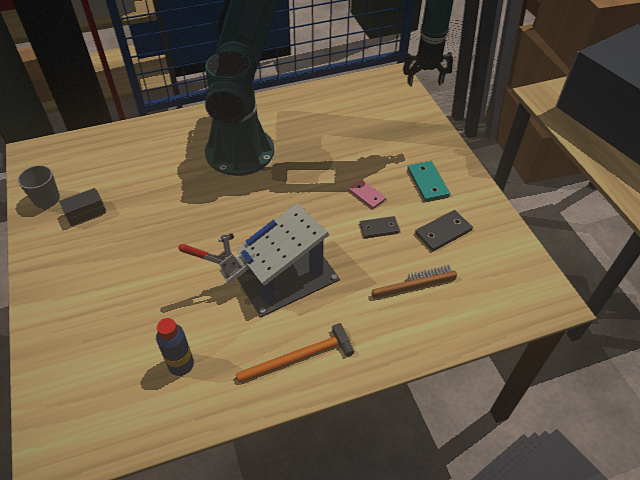

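View pics/top0.png

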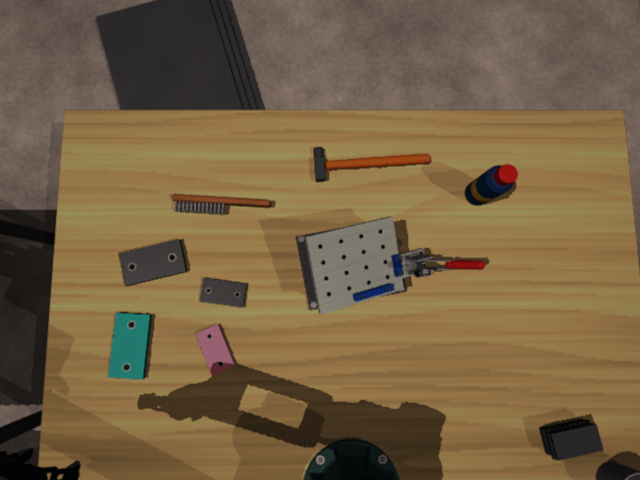

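View pics/wrist0.png

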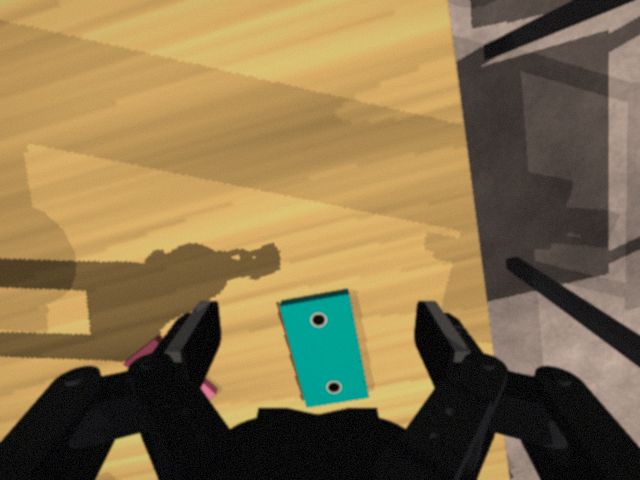

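```bash
cat > h.py <<'E'
from station import robot, eyes, ticket, nets
import numpy as np, cv2
from scipy.spatial.transform import Rotation as R
def Q(q): return R.from_quat([q[1],q[2],q[3],q[0]])
def cap(n,save=None):
    c=eyes.capture(n)
    if save: cv2.imwrite("pics/"+save,c["image"][:,:,::-1])
    return c
def f(c): return 240/np.tan(np.radians(c["vfov"]/2))
def w(c,p): return np.array(c["origin"])+Q(c["orientation"]).apply(p)
def proj(c,P):
    p=Q(c["orientation"]).inv().apply(np.atleast_2d(P)-c["origin"]); return np.c_[c["cx"]+f(c)*p[:,0]/p[:,2],c["cy"]+f(c)*p[:,1]/p[:,2]]
def ray(c,u,v,z):
    d=Q(c["orientation"]).apply([(u-c["cx"])/f(c),(v-c["cy"])/f(c),1]); o=np.array(c["origin"]); return o+d*(z-o[2])/d[2]
E
python3 - <<'E'
from h import *
for n in ["scene","top"]:
    c=cap(n)
    for q in ["blank_center","bed","long_bar","short_bar","clamp_pivot","clamp_grip","spray_can","hammer","wire_brush"]:
        for r in nets.place_of(n,q)[:3]:
            P=w(c,r["position"]); print(n,q,round(r["p"],2),P.round(4),proj(c,P).round(0))
E
```

```text
scene blank_center 0.89 [0.4738 0.3185 0.008 ] [[380. 227.]]
scene blank_center 0.84 [0.3311 0.3323 0.0026] [[366. 194.]]
scene blank_center 0.62 [0.5494 0.4925 0.0079] [[443. 231.]]
scene bed 0.86 [ 0.4932 -0.1028  0.0931] [[244. 250.]]
scene long_bar 0.71 [ 0.4772 -0.0436  0.1148] [[262. 235.]]
scene short_bar 0.87 [ 0.5326 -0.0935  0.1066] [[250. 257.]]
scene clamp_pivot 0.6 [ 0.529  -0.1692  0.1199] [[222. 260.]]
scene clamp_grip 0.8 [ 0.5229 -0.243   0.1906] [[189. 249.]]
scene spray_can 0.67 [ 0.7244 -0.3405 -0.0012] [[179. 364.]]
scene hammer 0.92 [ 0.8059 -0.0618 -0.0014] [[293. 359.]]
scene wire_brush 0.9 [0.7058 0.3267 0.0026] [[415. 287.]]
scene wire_brush 0.67 [ 0.4777 -0.0448  0.1113] [[262. 236.]]
top blank_center 0.83 [0.345  0.5382 0.0097] [[131. 344.]]
top blank_center 0.69 [0.3294 0.3321 0.0061] [[216. 350.]]
top blank_center 0.64 [0.4745 0.3179 0.0089] [[222. 291.]]
top bed 0.67 [ 0.4961 -0.0982  0.0944] [[394. 280.]]
top long_bar 0.93 [ 0.4766 -0.0414  0.1117] [[371. 289.]]
top long_bar 0.71 [ 0.7266 -0.3322 -0.0027] [[474. 193.]]
top short_bar 0.57 [ 0.5269 -0.0947  0.1087] [[394. 267.]]
top clamp_pivot 0.83 [ 0.5285 -0.1683  0.1193] [[426. 265.]]
top clamp_pivot 0.28 [0.4721 0.3138 0.0113] [[224. 292.]]
top clamp_grip 0.65 [ 0.5277 -0.2408  0.1881] [[468. 263.]]
top spray_can 0.59 [ 0.73   -0.3303 -0.0016] [[474. 192.]]
top hammer 0.92 [ 8.061e-01 -6.010e-02 -7.000e-04] [[370. 164.]]
top wire_brush 0.59 [0.7023 0.3198 0.003 ] [[224. 202.]]
```

```bash
python3 - <<'E'
from h import *
o=robot.get_obs(); print(Q(o["orientation"]).as_matrix().round(4))
c=cap("top"); s=cap("scene")
a=cv2.resize(c["image"][205:325,285:500],None,fx=3.7,fy=3.7,interpolation=cv2.INTER_CUBIC)
b=cv2.resize(s["image"][195:320,170:345],None,fx=4.5,fy=4.5,interpolation=cv2.INTER_CUBIC)
cv2.imwrite("pics/a.png",a[:,:,::-1]);cv2.imwrite("pics/b.png",b[:,:,::-1])
for n,cc in (("top",c),("scene",s)):
  for r in nets.trace(n,"blank_center"):
    m=r["region"].astype(np.uint8); k=cv2.findContours(m,0,1)[0]; k=max(k,key=cv2.contourArea)
    p=np.array([ray(cc,u,v,0.012)[:2] for u,v in k[:,0]])
    rect=cv2.minAreaRect((p*1000).astype(np.float32)); print(n,r["p"],rect, cv2.boxPoints(rect).round(0).tolist())
  for r in nets.trace(n,"bed")[:2]:
    m=r["region"].astype(np.uint8); k=max(cv2.findContours(m,0,1)[0],key=cv2.contourArea); print(n,r["p"],m.sum(),cv2.approxPolyDP(k,4,True)[:,0].tolist())
E
```

```text
[[ 2.607e-01 -0.000e+00 -9.654e-01]
 [ 9.654e-01 -1.000e-04  2.607e-01]
 [-1.000e-04 -1.000e+00 -0.000e+00]]
top 0.93 ((547.0201416015625, 495.170654296875), (85.07923889160156, 161.02005004882812), 13.412813186645508) [[487.0, 564.0], [524.0, 407.0], [607.0, 427.0], [570.0, 583.0]]
top 0.76 ((331.0654296875, 333.16796875), (110.80513763427734, 61.29151916503906), 23.59857749938965) [[268.0, 339.0], [293.0, 283.0], [394.0, 327.0], [370.0, 383.0]]
top 0.59 ((341.10968017578125, 542.0774536132812), (89.52197265625, 157.2122344970703), 86.64247131347656) [[260.0, 502.0], [417.0, 493.0], [422.0, 582.0], [265.0, 591.0]]
top 0.58 ((471.5196533203125, 317.6846923828125), (113.96491241455078, 59.74453353881836), 83.44448852539062) [[435.0, 264.0], [495.0, 258.0], [508.0, 371.0], [448.0, 378.0]]
top 0.53 ((568.026123046875, -106.65011596679688), (197.90972900390625, 435.63043212890625), 15.250669479370117) [[415.0, 77.0], [530.0, -343.0], [721.0, -291.0], [606.0, 130.0]]
top 0.57 8066 [[483, 263], [433, 259], [422, 249], [399, 254], [389, 217], [304, 237], [321, 313], [399, 290], [401, 279], 
[... 228 characters left out ...]
0312, 493.22100830078125), (94.5468978881836, 166.66815185546875), 13.462872505187988) [[483.0, 563.0], [522.0, 401.0], [613.0, 423.0], [575.0, 585.0]]
scene 0.66 ((344.14459228515625, 540.1145629882812), (95.31063842773438, 168.40585327148438), 87.20796203613281) [[258.0, 497.0], [426.0, 488.0], [431.0, 584.0], [262.0, 592.0]]
scene 0.56 ((475.0943908691406, 314.8251953125), (114.91755676269531, 73.82646179199219), 80.15019989013672) [[429.0, 265.0], [502.0, 252.0], [521.0, 365.0], [449.0, 378.0]]
scene 0.96 5013 [[328, 233], [296, 203], [236, 249], [236, 256], [229, 248], [232, 233], [220, 236], [223, 250], [217, 255], [186, 244], [177, 248], [217, 263], [228, 283], [249, 268], [265, 285]]
```

View pics/a.png

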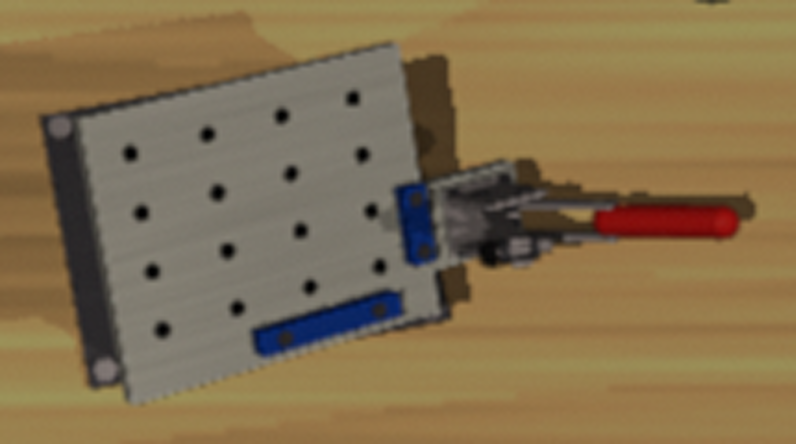

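View pics/b.png

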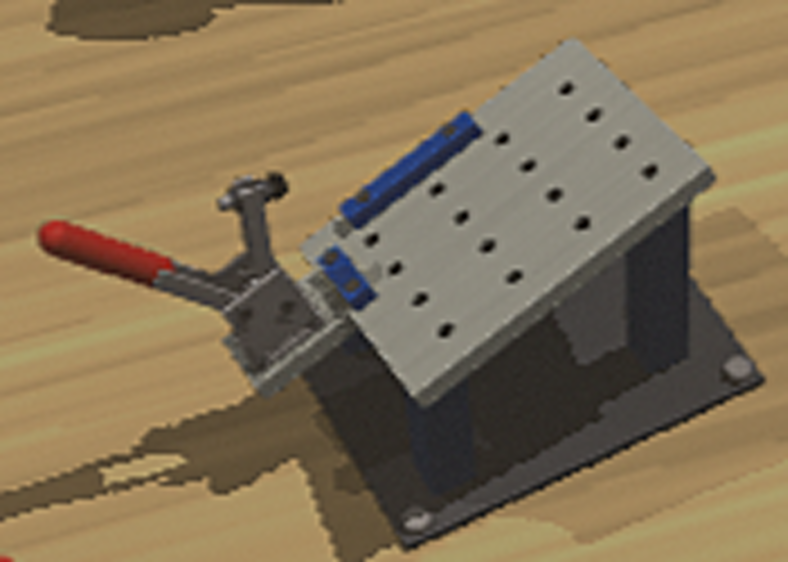

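```bash
cat >> h.py <<'E'
def bedR(yaw):
    s=np.sin(np.radians(24)); u=np.array([s/2**.5,s/2**.5,np.cos(np.radians(24))])
    # columns: bed axes in world; world z in bed = u
    x=np.array([1,0,0])-u[0]*u; x/=np.linalg.norm(x)   # world horizontal axis h (in bed coords)
    M=np.vstack([x,np.cross(u,x),u])  # rows: world axes in bed coords => world=M@bed
    return R.from_euler('z',yaw).as_matrix()@M
E
python3 - <<'E'
from h import *
from scipy.optimize import least_squares
c=cap("top"); s=cap("scene")
P=np.array([[150,-20,0],[150,195,0],[-25,195,0],[-25,-20,0]])/1000
# pixel centre convention
top=(np.array([[395,42],[78,118],[132,404],[444,316]])+.5)/3.7-.5+[285,205]
sc=(np.array([[418,396],[714,172],[573,40],[302,247]])+.5)/4.5-.5+[170,195]
def pose(p): return bedR(p[3]),p[:3]
def res(p,use=(1,1)):
    M,t=pose(p); W=P@M.T+t
    return np.r_[use[0]*(proj(c,W)-top).ravel(),use[1]*(proj(s,W)-sc).ravel()]
for use in ((1,1),(1,0),(0,1)):
    r=least_squares(res,[.495,-.1,.094,.2],args=(use,)); print(r.x.round(4),res(r.x).reshape(-1,2).round(1).tolist())
    if use==(1,1): p=r.x
M,t=pose(p); print(M.round(3))
g=np.array([30,-67,41])+100*np.array([0,-np.cos(1.14),np.sin(1.14)])
for n,q in (("pivot",[30,-67,41]),("grip",g),("home",[30,55,6])): print(n,(M@(np.array(q)/1000)+t).round(4))
for n,q in (("long",[.477,-.0425,.1133]),("short",[.5297,-.094,.1076])): print(n,M.T@(np.array(q)-t))
np.save("bed.npy",p)
im=c["image"].copy()
E
```

```text
[ 0.4948 -0.0987  0.0925  0.1853] [[0.7, 0.1], [-0.4, 0.4], [-0.5, 0.3], [-1.3, -1.3], [-0.9, 0.3], [-0.4, -0.9], [0.5, 0.0], [-0.8, 0.5]]
[ 0.4943 -0.0992  0.0949  0.1845] [[1.2, 0.1], [-0.1, 0.3], [-0.2, 0.5], [-0.9, -1.1], [-1.3, -0.3], [-0.7, -1.5], [0.3, -0.6], [-1.1, -0.1]]
[ 0.4878 -0.0959  0.0828  0.1871] [[-1.3, 3.9], [-1.7, 4.4], [-1.7, 3.6], [-3.2, 1.8], [-0.2, 0.0], [-0.4, -0.8], [0.7, 0.3], [-0.0, 0.5]]
[[ 0.941 -0.261 -0.214]
 [ 0.176  0.922 -0.346]
 [ 0.288  0.288  0.914]]
pivot [ 0.5317 -0.1693  0.1194]
grip [ 0.5231 -0.2392  0.1904]
home [ 0.5074 -0.0448  0.1225]
long [-0.00086704  0.06241648  0.00333932]
short [ 0.03801687 -0.00041964  0.00464063]
```

```bash
python3 -m jog '[[-0.02,0,-0.047,10],[-0.04,0,-0.094,20],[-0.06,0,-0.14,30],[-0.08,0,-0.187,40],[-0.1,0.01,-0.234,50],[-0.125,0.02,-0.28,60],[-0.145,0.03,-0.33,71],[-0.164,0.03,-0.373,81.5]]' 1 30
python3 - <<'E'
from h import *
o=robot.get_obs(); print(o["eef_pos"],o["joints"],Q(o["orientation"]).as_matrix().round(3).tolist())
c=cap("wrist","w1.png")
for r in nets.trace("wrist","blank_center")[:3]:
    k=max(cv2.findContours(r["region"].astype(np.uint8),0,1)[0],key=cv2.contourArea)
    p=np.array([ray(c,u,v,0.012)[:2] for u,v in k[:,0]])*1000
    print(r["p"],cv2.minAreaRect(p.astype(np.float32)),cv2.boxPoints(cv2.minAreaRect(p.astype(np.float32))).round(1).tolist())
E
```

```text
time: 2.55
eef_pos: [0.4748, 0.3221, 0.2006]
orientation: [-0.706, 0.706, -0.043, 0.043]
ft_force: [0.6, 0.4, -0.5]
gripper_width: 0.0854
[0.47482213 0.32206378 0.2005668 ] [ 4.75679398e-01  3.51465851e-01  1.60473941e+00 -9.37799842e-05
  1.18647160e+00  5.97623736e-01] [[0.993, -0.001, 0.122], [-0.122, -0.001, 0.993], [-0.001, -1.0, -0.001]]
0.79 ((554.4555053710938, 463.32672119140625), (87.5221939086914, 97.39778900146484), 13.274565696716309) [[500.70001220703125, 500.70001220703125], [523.0, 405.8999938964844], [608.2000122070312, 426.0], [585.9000244140625, 520.7999877929688]]
0.65 ((340.92523193359375, 505.6315002441406), (29.68735122680664, 161.15892028808594), 82.92557525634766) [[259.1000061035156, 500.79998779296875], [419.1000061035156, 481.0], [422.70001220703125, 510.3999938964844], [262.79998779296875, 530.2999877929688]]
0.57 ((471.46844482421875, 315.0985107421875), (112.14427947998047, 61.42772674560547), 81.83753967285156) [[433.1000061035156, 264.0], [493.8999938964844, 255.1999969482422], [509.79998779296875, 366.20001220703125], [449.0, 375.0]]
```

View pics/w1.png

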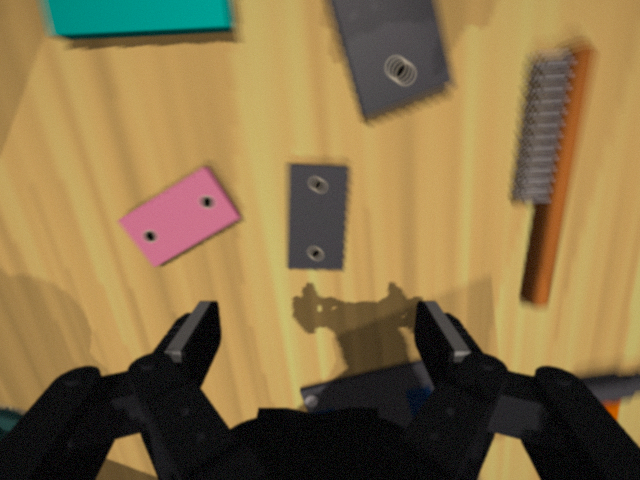

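```bash
python3 - <<'E'
from h import *
for i in range(3):
    c=cap("wrist","w2.png")
    for r in nets.trace("wrist","blank_center"):
        k=max(cv2.findContours(r["region"].astype(np.uint8),0,1)[0],key=cv2.contourArea)
        p=np.array([ray(c,u,v,0.012)[:2] for u,v in k[:,0]])*1000
        q=cv2.minAreaRect(p.astype(np.float32))
        if abs(q[0][0]-473)<20 and abs(q[0][1]-318)<20: print(r["p"],q, p[:,0].min())
    for r in nets.place_of("wrist","blank_center"): print(r["p"],w(c,r["position"]).round(4))
print(robot.get_obs()["eef_pos"])
E
```

```text
0.9 ((471.69775390625, 315.1683044433594), (110.33763122558594, 60.056270599365234), 81.60005950927734) 434.8416587257412
0.91 [0.3293 0.3293 0.0053]
0.81 [0.4729 0.3118 0.0119]
0.61 [0.5478 0.4931 0.0087]
0.84 ((471.4828796386719, 315.606689453125), (109.83541107177734, 59.62296676635742), 81.73949432373047) 434.4425679711158
0.86 [0.5458 0.492  0.0096]
0.78 [0.3276 0.3308 0.005 ]
0.63 [0.4726 0.3148 0.0086]
0.63 ((471.3839416503906, 315.4872131347656), (110.50767517089844, 60.3824348449707), 81.21427154541016) 434.94333300042604
0.98 [0.5484 0.4869 0.0111]
0.72 [0.4742 0.3151 0.008 ]
0.55 [0.3306 0.3266 0.005 ]
[0.47308086 0.32430185 0.20144054]
```

```bash
python3 -m jog '[[-0.002,0.03,-0.002,0],[-0.002,0.07,-0.002,0],[-0.002,0.11,-0.002,0],[-0.002,0.14,-0.002,0],[-0.002,0.17,-0.002,0],[-0.002,0.175,-0.002,0],[-0.002,0.175,-0.002,0],[-0.002,0.175,-0.002,0]]'
python3 - <<'E'
from h import *
c=cap("wrist","w3.png"); c=cap("scene"); print(robot.get_obs()["eef_pos"])
cv2.imwrite("pics/s3.png",cv2.resize(c["image"][130:280,300:460],None,fx=4.5,fy=4,interpolation=2)[:,:,::-1])
E
```

```text
time: 4.1
eef_pos: [0.4725, 0.3225, 0.0276]
orientation: [0.706, -0.706, 0.04, -0.041]
ft_force: [0.0, 0.2, -0.2]
gripper_width: 0.0856
[0.47240421 0.32237264 0.02753673]
```

View pics/w3.png

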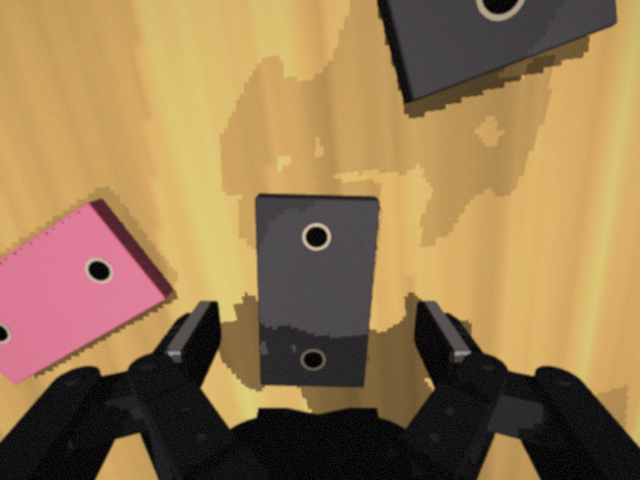

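View pics/s3.png

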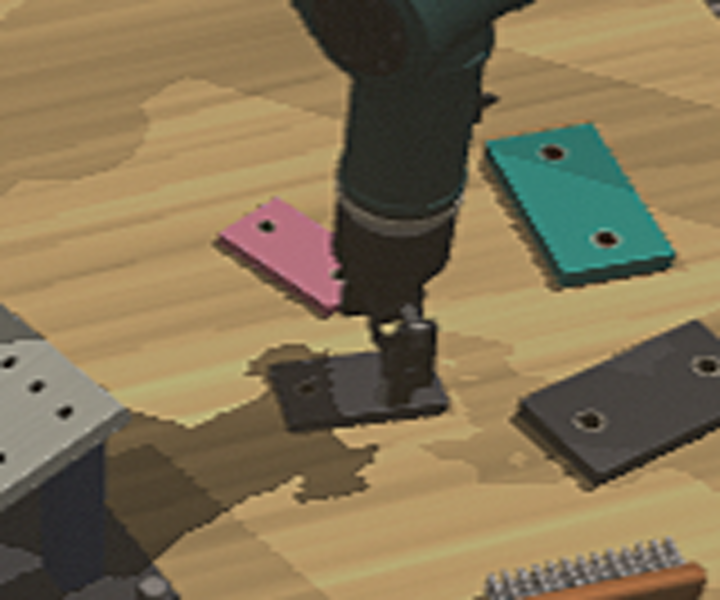

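```bash
python3 -m jog '[[0,0.01,-0.001,0],[0,0.02,-0.001,0],[0,0.028,-0.001,0],[0,0.031,-0.001,0],[0,0.031,-0.001,0],[0,0.031,-0.001,0],[0,0.031,-0.001,0],[0,0.031,-0.001,0]]'
python3 -m jog '[[0,0,0,0],[0,0,0,0],[0,0,0,0],[0,0,0,0],[0,0,0,0],[0,0,0,0],[0,0,0,0],[0,0,0,0]]' -1 30
python3 - <<'E'
from h import *
c=cap("wrist","w4.png"); c=cap("scene")
cv2.imwrite("pics/s4.png",cv2.resize(c["image"][130:280,300:460],None,fx=4.5,fy=4,interpolation=2)[:,:,::-1])
E
```

```text
time: 5.2
eef_pos: [0.4716, 0.3209, -0.0045]
orientation: [0.706, -0.706, 0.041, -0.041]
ft_force: [0.9, 0.0, 0.4]
gripper_width: 0.0855
time: 6.2
eef_pos: [0.4714, 0.3209, -0.0046]
orientation: [-0.706, 0.706, -0.041, 0.041]
ft_force: [-1.5, 0.4, 4.7]
gripper_width: 0.0592
```

View pics/w4.png

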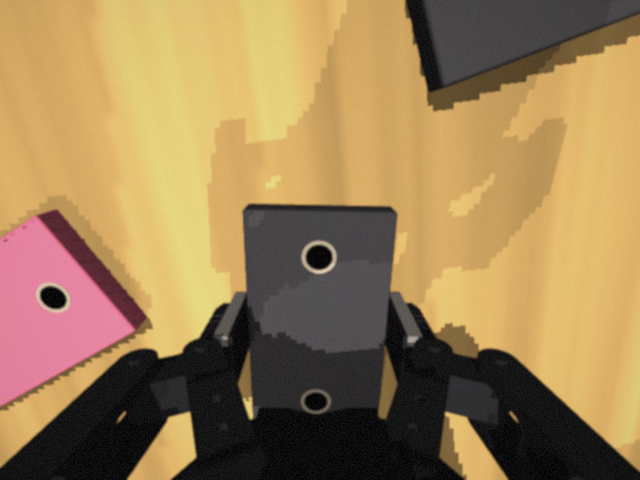

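View pics/s4.png

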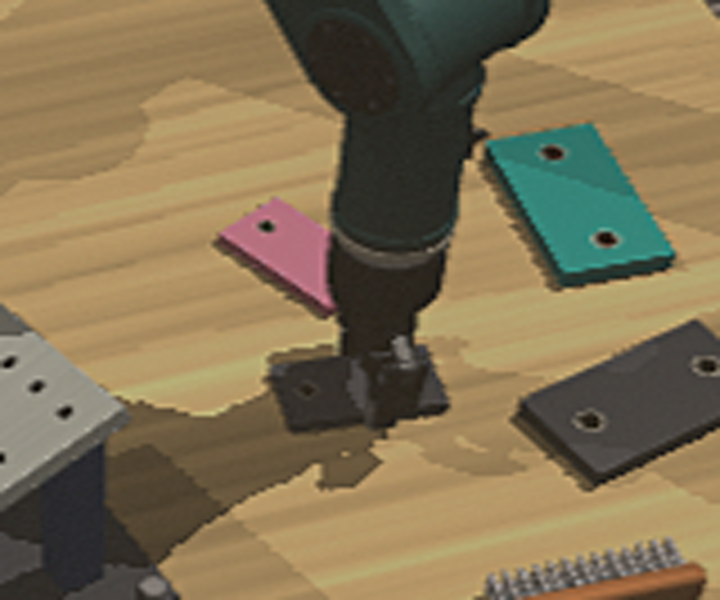

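```bash
python3 -m jog '[[0,0,0,0],[0,0,0,0],[0,0,0,0],[0,-0.002,0,0],[0,-0.005,0,0],[0,-0.005,0,0],[0,-0.005,0,0],[0,-0.005,0,0]]' 0.7
python3 -m jog '[[0,0,0,0],[0,0,0,0],[0,0,0,0],[0,0,0,0],[0,0,0,0],[0,0,0,0],[0,0,0,0],[0,0,0,0]]' -1 30
python3 -m jog '[[0,-0.01,0,0],[0,-0.03,0,0],[0,-0.05,0,0],[0,-0.08,0,0],[0,-0.12,0,0],[0,-0.16,0,0],[0,-0.2,0,0],[0,-0.21,0,0]]'
python3 - <<'E'
from h import *
c=cap("wrist","w5.png"); c=cap("scene"); print(robot.get_obs()["joints"])
cv2.imwrite("pics/s5.png",cv2.resize(c["image"][130:280,300:460],None,fx=4.5,fy=4,interpolation=2)[:,:,::-1])
E
```

```text
time: 7.3
eef_pos: [0.4714, 0.3208, 0.0002]
orientation: [-0.706, 0.706, -0.041, 0.041]
ft_force: [0.1, -0.9, -0.3]
gripper_width: 0.0726
time: 8.3
eef_pos: [0.4714, 0.3208, 0.0003]
orientation: [-0.706, 0.706, -0.041, 0.041]
ft_force: [-0.9, -0.5, 2.8]
gripper_width: 0.0587
time: 9.3
eef_pos: [0.4725, 0.3214, 0.2125]
orientation: [0.707, -0.705, 0.039, -0.042]
ft_force: [-0.4, 0.8, -7.2]
gripper_width: 0.0585
[ 4.76543000e-01  3.35778905e-01  1.60209541e+00 -1.36277866e-04
  1.20300885e+00  5.91756974e-01]
```

View pics/w5.png

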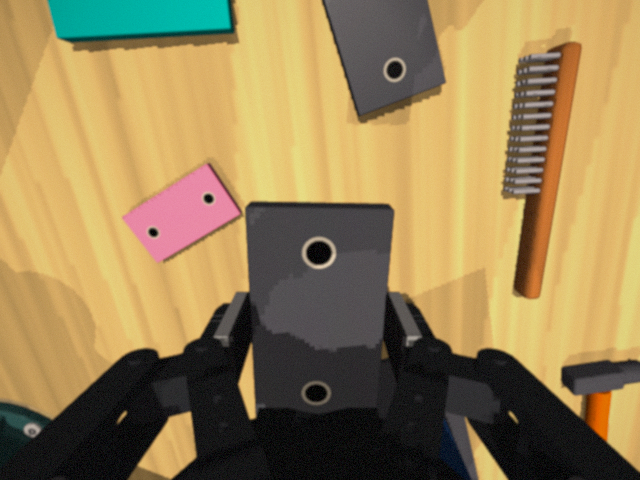

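View pics/s5.png

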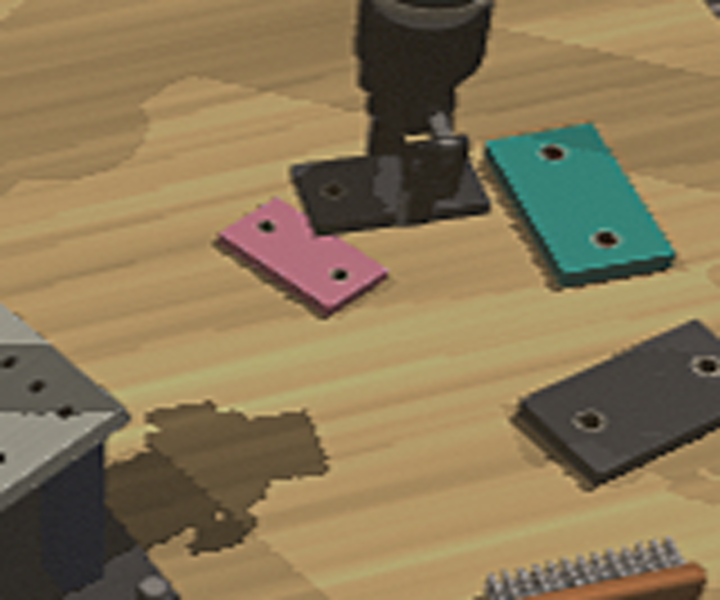

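```bash
python3 - <<'E'
from h import *
o=robot.get_obs(); T=Q(o["orientation"]).as_matrix(); e=o["eef_pos"]
c=cap("wrist")
for u,v in ((247,204),(393,204),(319,252),(316,392)): print((T.T@(ray(c,u,v,e[2]+.012)-e)).round(4))
p=np.load("bed.npy"); M=bedR(p[3]); t=p[:3]
C=M@[.042,.075,.0147]+t; tcp=C+.005*M[:,1]-[0,0,.006]
print("C",C,"tcp",tcp, "e",e)
ang=np.arctan2(M[1,1],M[0,1])-np.pi/2
print("jaw dir deg",np.degrees(ang),"now",np.degrees(np.arctan2(T[1,0],T[0,0])))
print("shift tool",(T.T@(tcp+[0,0,.05]-e)).round(4))
E
```

```text
[-0.0264 -0.012   0.0497]
[ 0.0311 -0.012   0.0497]
[ 0.002  -0.012   0.0296]
[ 0.0006 -0.012  -0.0416]
C [ 0.51163912 -0.02726702  0.13962642] tcp [ 0.51033611 -0.02265896  0.13506445] e [0.47141928 0.32084389 0.2104328 ]
jaw dir deg 15.78918551537514 now -6.598475077020682
shift tool [ 0.0781  0.0253 -0.3368]
```

```bash
python3 -m jog '[[0,-0.02,-0.02,0],[0.01,-0.025,-0.07,-3],[0.025,-0.025,-0.12,-7],[0.04,-0.025,-0.17,-12],[0.05,-0.025,-0.22,-17],[0.065,-0.025,-0.27,-22.4],[0.075,-0.025,-0.32,-22.4],[0.078,-0.025,-0.337,-22.4]]'
python3 -m jog '[[0,0,0,0],[0,0.01,0,0],[0,0.02,0,0],[0,0.03,0,0],[0,0.04,0,0],[0,0.05,0,0],[0,0.05,0,0],[0,0.05,0,0]]'
python3 - <<'E'
from h import *
o=robot.get_obs(); T=Q(o["orientation"]).as_matrix(); e=o["eef_pos"];p=np.load("bed.npy"); M=bedR(p[3]); t=p[:3]
print(e,o["ft_force"],T.round(3).tolist())
C=M@[.042,.075,.0147]+t; tcp=C+.005*M[:,1]-[0,0,.006]
print((T.T@(tcp-e)).round(4))
c=cap("wrist","w6.png"); c=cap("scene")
cv2.imwrite("pics/s6.png",cv2.resize(c["image"][130:330,170:370],None,fx=3.5,fy=3,interpolation=2)[:,:,::-1])
E
```

```text
time: 10.45
eef_pos: [0.5089, -0.0254, 0.2329]
orientation: [0.701, -0.7, -0.095, 0.098]
ft_force: [-0.9, 1.2, -8.8]
gripper_width: 0.059
time: 11.45
eef_pos: [0.5104, -0.023, 0.1855]
orientation: [-0.7, 0.7, 0.097, -0.097]
ft_force: [-0.6, -0.2, -7.2]
gripper_width: 0.0589
[ 0.51044967 -0.02295603  0.18548381] [-0.61336016 -0.17301663 -7.15391578] [[0.962, 0.0, -0.272], [0.272, -0.0, 0.962], [0.0, -1.0, -0.0]]
[-0.      0.0504  0.0003]
```

View pics/w6.png

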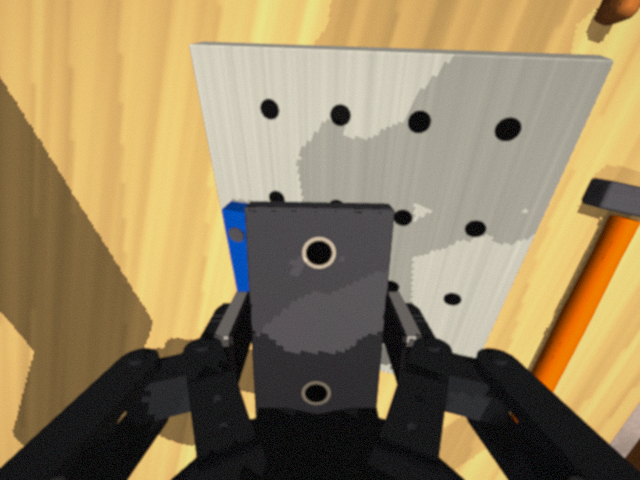

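View pics/s6.png

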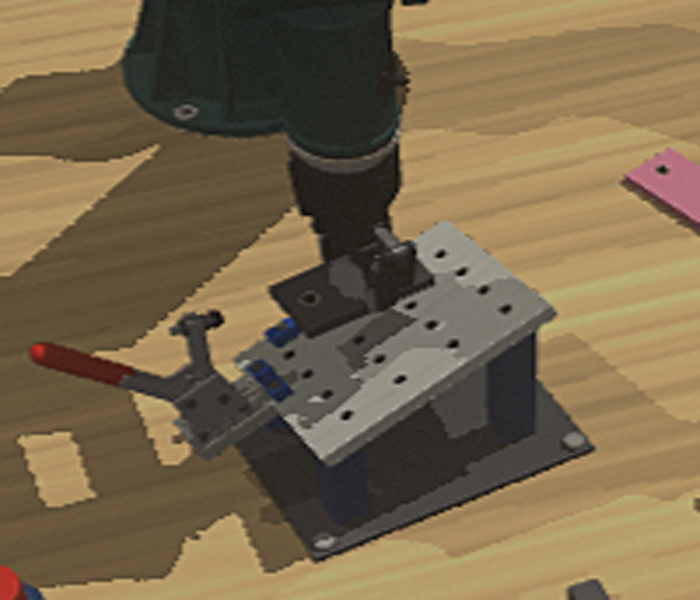

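```bash
python3 -m jog '[[0,0.01,0,0],[0,0.02,0,0],[0,0.028,0,0],[0,0.03,0,0],[0,0.032,0,0],[0,0.034,0,0],[0,0.036,0,0],[0,0.036,0,0]]' - 22
python3 -m jog '[[0,0.001,0,0],[0,0.002,0,0],[0,0.003,0,0],[0,0.004,0,0],[0,0.005,0,0],[0,0.006,0,0],[0,0.006,0,0],[0,0.006,0,0]]'
python3 - <<'E'
from h import *
c=cap("wrist","w7.png"); c=cap("scene")
cv2.imwrite("pics/s7.png",cv2.resize(c["image"][130:330,170:370],None,fx=3.5,fy=3,interpolation=2)[:,:,::-1])
E
```

```text
time: 12.55
eef_pos: [0.5105, -0.023, 0.1495]
orientation: [-0.7, 0.701, 0.097, -0.097]
ft_force: [0.2, -0.5, -3.5]
gripper_width: 0.0587
time: 13.55
eef_pos: [0.5101, -0.0228, 0.1432]
orientation: [-0.7, 0.7, 0.097, -0.097]
ft_force: [0.3, -1.8, -5.7]
gripper_width: 0.0588
```

View pics/w7.png

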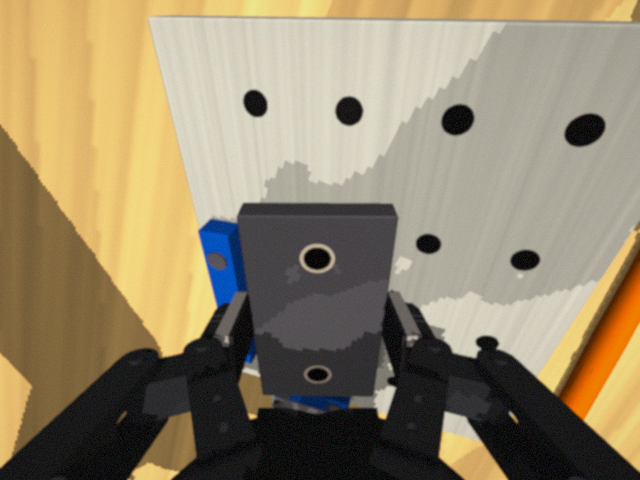

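View pics/s7.png

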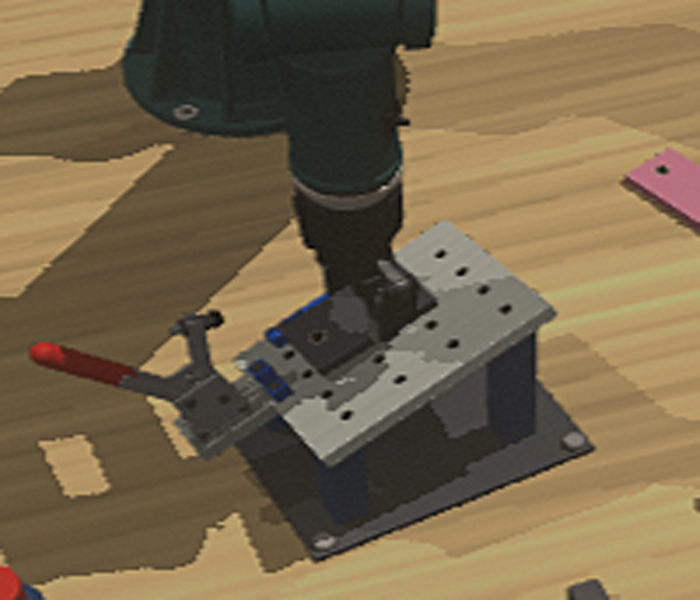

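```bash
python3 -m jog '[[0,0.001,0,0],[0,0.002,0,0],[0,0.003,0,0],[0,0.004,0,0],[0,0.005,0,0],[0,0.005,0,0],[0,0.005,0,0],[0,0.005,0,0]]'
python3 -m jog '[[0,0.001,0,0],[0,0.001,0,0],[0,0.002,0,0],[0,0.002,0,0],[0,0.0025,0,0],[0,0.0025,0,0],[0,0.0025,0,0],[0,0.0025,0,0]]'
python3 - <<'E'
from h import *
c=cap("wrist","w8.png"); c=cap("scene")
cv2.imwrite("pics/s8.png",cv2.resize(c["image"][130:330,170:370],None,fx=3.5,fy=3,interpolation=2)[:,:,::-1])
E
```

```text
time: 14.65
eef_pos: [0.5106, -0.0234, 0.1396]
orientation: [-0.7, 0.701, 0.098, -0.097]
ft_force: [-4.7, -2.4, 8.9]
gripper_width: 0.0589
time: 15.65
eef_pos: [0.5112, -0.0238, 0.138]
orientation: [-0.7, 0.701, 0.098, -0.096]
ft_force: [-5.8, -3.2, 15.1]
gripper_width: 0.0588
```

View pics/w8.png

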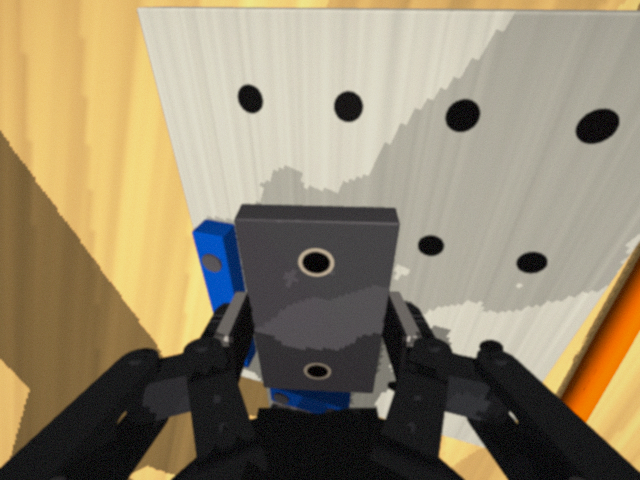

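View pics/s8.png

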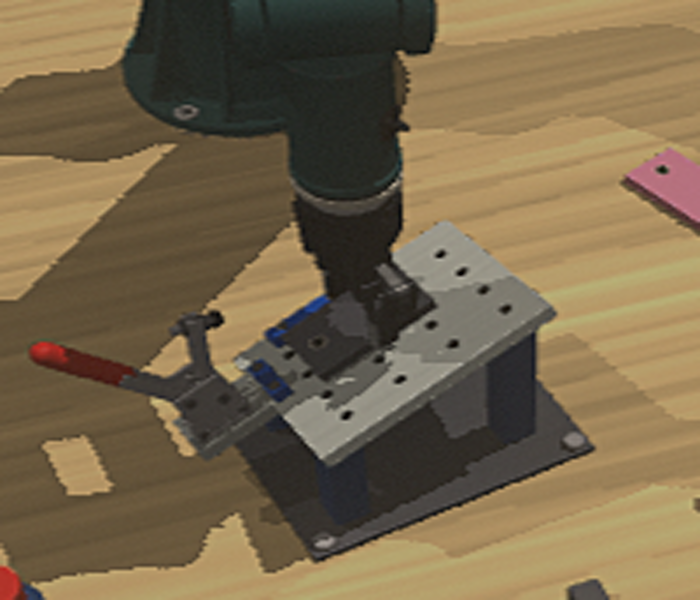

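```bash
cat >> h.py <<'E'
def pnp(c,px,P):
    K=np.array([[f(c),0,c["cx"]],[0,f(c),c["cy"]],[0,0,1.]])
    ok,rv,tv=cv2.solvePnP(np.array(P,float),np.array(px,float),K,None)
    err=cv2.projectPoints(np.array(P,float),rv,tv,K,None)[0][:,0]-px
    Rw=Q(c["orientation"]).as_matrix()
    return Rw@cv2.Rodrigues(rv)[0], Rw@tv[:,0]+c["origin"], err
def bed():
    p=np.load("bed.npy"); return bedR(p[3]),p[:3]
E
python3 - <<'E'
from h import *
c=cap("wrist")
im=cv2.resize(c["image"][190:410,180:440],None,fx=3,fy=2.7,interpolation=2); cv2.imwrite("pics/w8z.png",im[:,:,::-1])
P=[[-.03,.055,.006],[.03,.055,.006],[.03,-.055,.006],[-.03,-.055,.006]]
B,t,err=pnp(c,[[236,222],[398,222],[374,391],[258,388]],P)
M,bt=bed(); print("elev y",np.degrees(np.arcsin(B[2,1])),np.degrees(np.arcsin(B[2,0])),"pos in bed",M.T@(t-bt)*1000,err.round(1).tolist())
E
```

```text
elev y 16.893227156623343 0.7063980165204993 pos in bed [42.870607   72.81973944 14.63243144] [[-1.0, -1.2], [0.8, 0.5], [-3.6, -0.2], [4.0, 1.3]]
```

View pics/w8z.png

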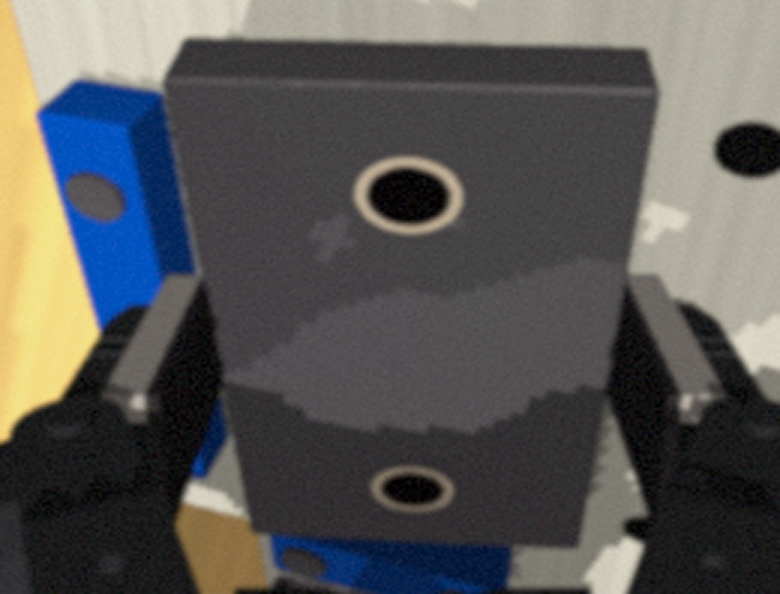

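```bash
python3 -m jog '[[0,-0.001,0,0],[0,-0.001,0,0],[0,-0.001,0,0],[0,-0.001,0,0],[0,-0.001,0,0],[0,-0.001,0,0],[0,-0.001,0,0],[0,-0.001,0,0]]'
python3 -m jog '[[0,0,0,0],[0,0,0,0],[0,0,0,0],[0,0,0,0],[0,-0.001,0,0],[0,-0.002,0,0],[0,-0.004,0,0],[0,-0.006,0,0]]' 0.7
python3 - <<'E'
from h import *
c=cap("wrist","w9.png"); c=cap("scene")
cv2.imwrite("pics/s9.png",cv2.resize(c["image"][130:330,170:370],None,fx=3.5,fy=3,interpolation=2)[:,:,::-1])
E
```

```text
time: 16.8
eef_pos: [0.5112, -0.0238, 0.1381]
orientation: [-0.7, 0.701, 0.098, -0.097]
ft_force: [-4.0, -5.4, 8.3]
gripper_width: 0.0588
time: 17.8
eef_pos: [0.5102, -0.0228, 0.1429]
orientation: [-0.7, 0.7, 0.097, -0.097]
ft_force: [-0.9, -0.1, 0.4]
gripper_width: 0.0728
```

View pics/w9.png

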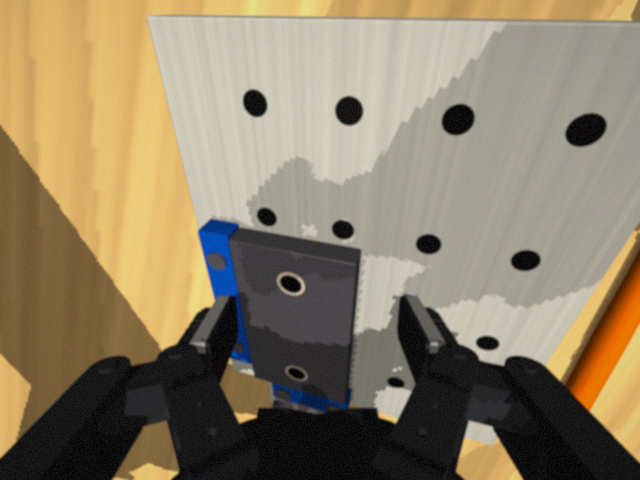

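View pics/s9.png

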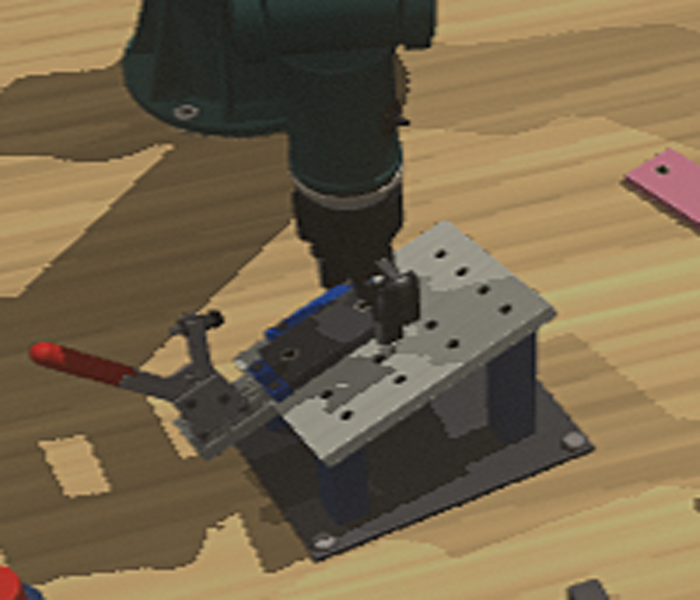

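```bash
python3 -m jog '[[0,-0.02,0,0],[0,-0.04,0,0],[0,-0.06,0,0],[0,-0.08,-0.01,0],[0,-0.08,-0.02,0],[0,-0.08,-0.02,0],[0,-0.08,-0.02,0],[0,-0.08,-0.02,0]]' 1
python3 - <<'E'
from h import *
c=cap("wrist","w10.png"); s=cap("scene");t=cap("top")
cv2.imwrite("pics/w10z.png",cv2.resize(c["image"][150:400,170:450],None,fx=2.8,fy=2.4,interpolation=2)[:,:,::-1])
cv2.imwrite("pics/s10.png",cv2.resize(s["image"][200:300,210:310],None,fx=6,fy=6,interpolation=2)[:,:,::-1])
print(robot.get_obs()["eef_pos"])
M,bt=bed()
for n,cc in (("wrist",c),("scene",s),("top",t)):
  for r in nets.place_of(n,"blank_center"):
    P=M.T@(w(cc,r["position"])-bt)*1000
    if abs(P[0])<100: print(n,r["p"],P)
E
```

```text
time: 18.9
eef_pos: [0.515, -0.0418, 0.222]
orientation: [0.701, -0.7, -0.097, 0.098]
ft_force: [0.5, -0.0, -0.2]
gripper_width: 0.0852
[ 0.51539959 -0.04189033  0.22249619]
wrist 0.61 [32.93834126 48.86476231 13.13072391]
scene 0.79 [ -52.67328992  602.9983586  -270.00521154]
scene 0.64 [31.24318887 55.49310977  9.66358737]
top 0.6 [ -55.14364112  603.56833038 -262.96435215]
top 0.55 [34.22404129 53.32586459 14.22200428]
```

View pics/w10z.png

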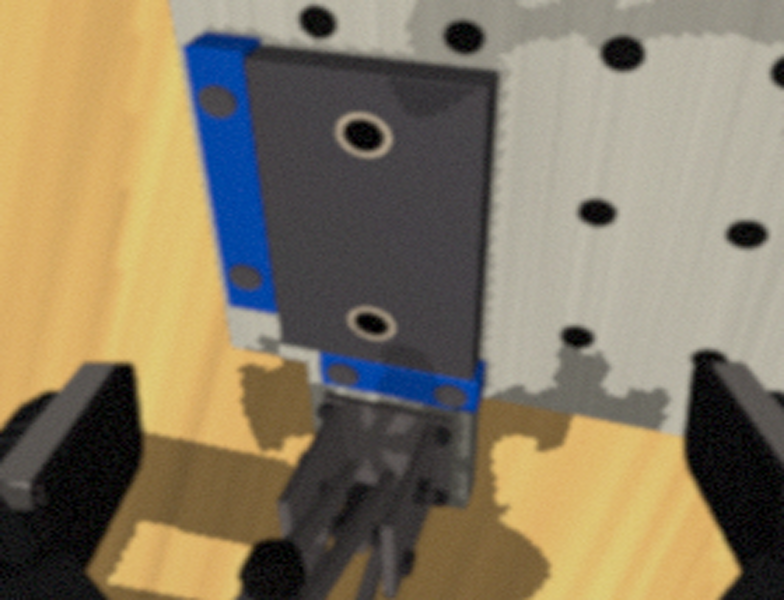

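View pics/s10.png

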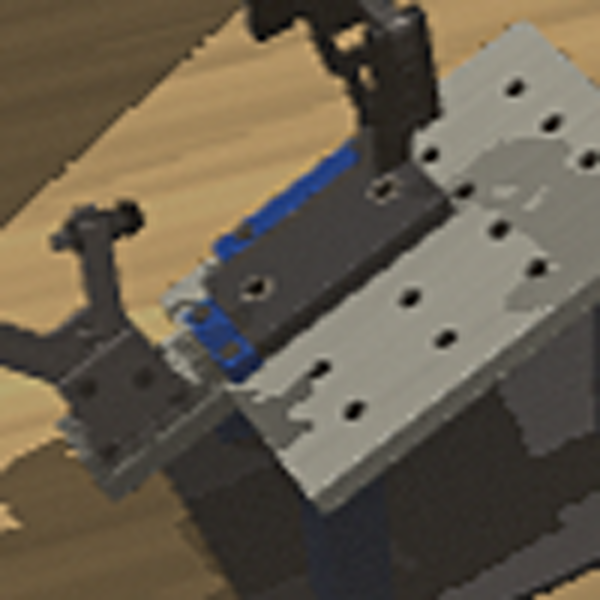

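```bash
python3 - <<'E'
from h import *
c=cap("wrist","w11.png")
cv2.imwrite("pics/w11a.png",cv2.resize(c["image"][250:340,245:355],None,fx=7,fy=6.6,interpolation=2)[:,:,::-1])
cv2.imwrite("pics/w11b.png",cv2.resize(c["image"][155:245,230:360],None,fx=6,fy=6,interpolation=2)[:,:,::-1])
E
```

```text
(no output)
```

View pics/w11a.png

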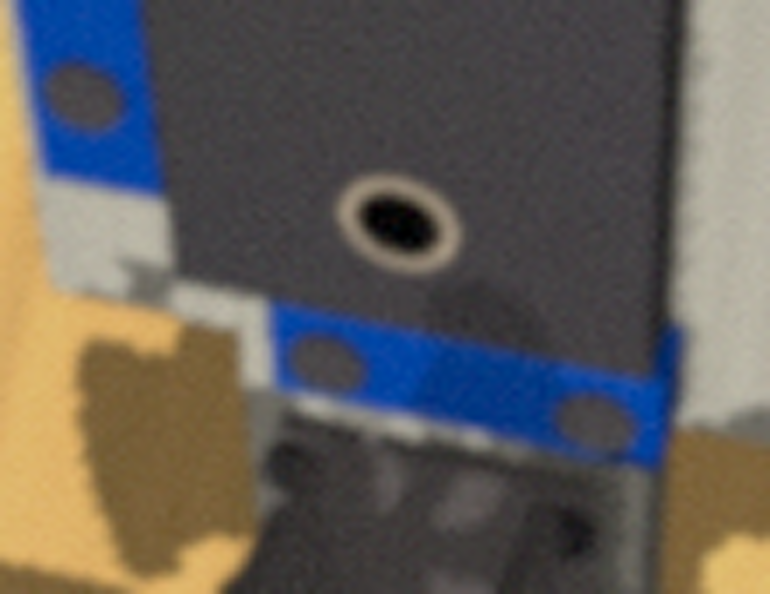

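View pics/w11b.png

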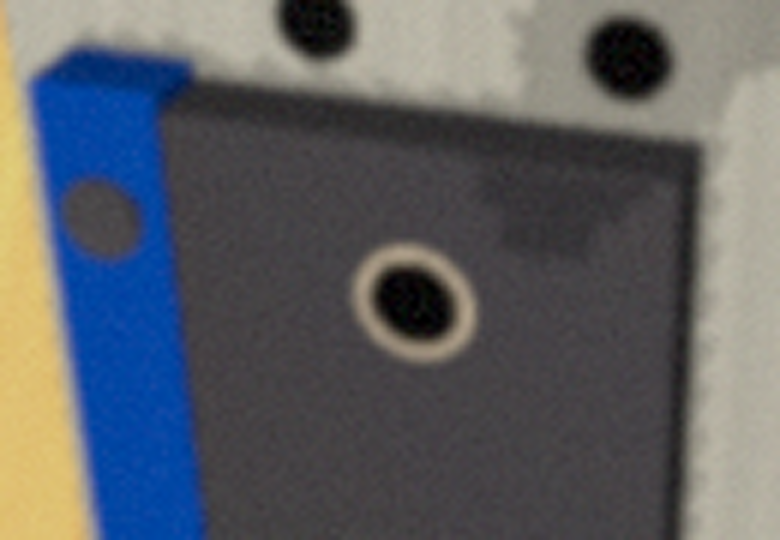

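```bash
python3 - <<'E'
from h import *
c=cap("wrist")
src=np.float32([[257.2,174.7],[345.3,183.3],[338.6,306.8],[270,291.2]])
H=cv2.getPerspectiveTransform(src,np.float32([[0,110],[60,110],[60,0],[0,0]]))
q=np.float32([[338.9,320.9],[285,308.8],[235.8,169.2],[257.2,172.2],[251.7,276.5],[267.9,279.1]])
print(cv2.perspectiveTransform(q[None],H)[0].round(1))
P=[[-.03,.055,.006],[.03,.055,.006],[.03,-.055,.006],[-.03,-.055,.006]]
B,t,e=pnp(c,src,P); M,bt=bed(); print((M.T@(t-bt)*1000).round(1),e.round(1).tolist(), R.from_matrix(M.T@B).as_rotvec(True).round(1))
E
```

```text
[[ 60.9 -16.6]
 [ 12.9 -17.9]
 [-16.  112.6]
 [  0.2 111.9]
 [-16.   12.9]
 [ -0.7  14. ]]
[29.8 51.4  7.2] [[0.0, -1.1], [-0.2, 0.9], [-0.0, -0.8], [0.3, 1.0]] [ 0.5  2.1 -0.2]
```

```bash
python3 - <<'E'
from h import *
o=robot.get_obs(); T=Q(o["orientation"]).as_matrix(); e=o["eef_pos"]; M,bt=bed()
u=np.array([-.272,.962,0])
F=M@[.030,.116,0]+bt+[0,0,.009]; tcp=F-.025*u-[0,0,.004]
print(o["joints"].round(2),e,tcp,"shift",(T.T@(tcp-e)).round(4))
E
```

```text
[-0.21  0.25  1.7  -0.    1.2  -0.49] [ 0.51565478 -0.04203568  0.22282475] [ 0.49960862 -0.01056645  0.13953788] shift [-0.0069  0.0833  0.0347]
```

```bash
python3 -m jog '[[0,0,0.005,10],[-0.003,0,0.01,20],[-0.005,0,0.02,30],[-0.007,0,0.03,40],[-0.007,0,0.035,50],[-0.007,0,0.035,60],[-0.007,0,0.035,70],[-0.007,0,0.035,80]]' 0.18
python3 -m jog '[[0,0,0,10],[0,0,0,10],[0,0.02,0,10],[0,0.04,0,10],[0,0.06,0,10],[0,0.065,0,10],[0,0.065,0,10],[0,0.065,0,10]]'
python3 - <<'E'
from h import *
o=robot.get_obs(); T=Q(o["orientation"]).as_matrix(); e=o["eef_pos"]; M,bt=bed()
u=np.array([-.272,.962,0])
F=M@[.030,.116,0]+bt+[0,0,.009]; tcp=F-.025*u-[0,0,.004]
print(T.round(3).tolist(),"shift",(T.T@(tcp-e)).round(4))
c=cap("wrist","w12.png"); c=cap("scene")
cv2.imwrite("pics/s12.png",cv2.resize(c["image"][170:320,200:350],None,fx=4,fy=4,interpolation=2)[:,:,::-1])
E
```

```text
time: 20.3
eef_pos: [0.4994, -0.0103, 0.2229]
orientation: [-0.598, 0.598, -0.377, 0.378]
ft_force: [-0.5, -0.8, 1.1]
gripper_width: 0.0502
time: 21.3
eef_pos: [0.5, -0.0104, 0.1586]
orientation: [0.564, -0.564, 0.426, -0.427]
ft_force: [0.2, 0.4, -0.5]
gripper_width: 0.0505
[[0.273, 0.001, 0.962], [-0.962, -0.0, 0.273], [0.001, -1.0, 0.001]] shift [ 0.      0.019  -0.0005]
```

View pics/w12.png

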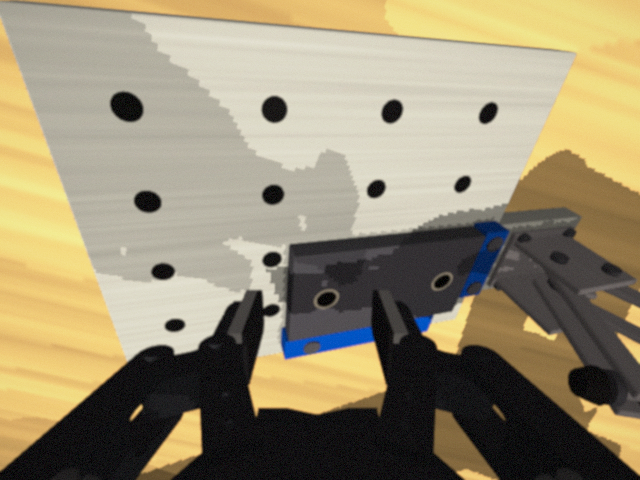

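View pics/s12.png

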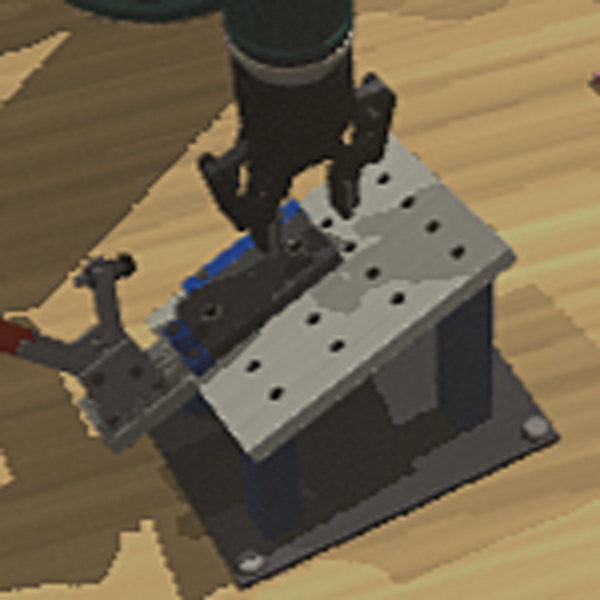

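```bash
python3 -m jog '[[0,0.005,0,0],[0,0.01,0,0],[0,0.014,0,0],[0,0.017,0,0],[0,0.019,0,0],[0,0.019,0,0],[0,0.019,0,0],[0,0.019,0,0]]'
python3 - <<'E'
from h import *
c=cap("wrist","w13.png"); c=cap("scene"); print(robot.get_obs()["ft_force"])
cv2.imwrite("pics/s13.png",cv2.resize(c["image"][190:290,210:320],None,fx=6,fy=6,interpolation=2)[:,:,::-1])
E
```

```text
time: 22.4
eef_pos: [0.4994, -0.0102, 0.1399]
orientation: [0.564, -0.564, 0.426, -0.427]
ft_force: [-3.5, 0.9, 13.3]
gripper_width: 0.0504
[-3.05237447  0.29732256 12.98888848]
```

View pics/w13.png

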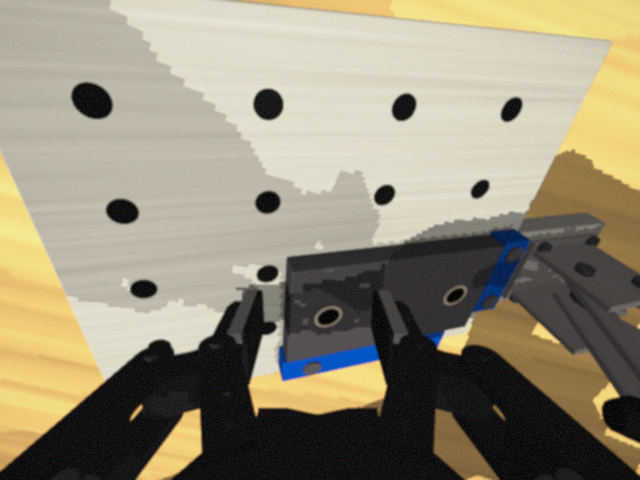

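View pics/s13.png

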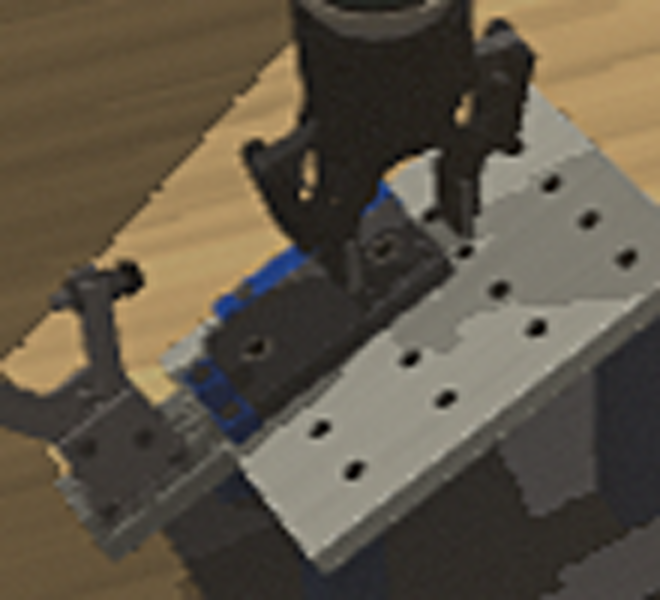

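```bash
python3 -m jog '[[0,-0.0015,0,0],[0,-0.0015,0,0],[0.001,-0.0015,0,0],[0.002,-0.0015,0,0],[0.003,-0.0015,0,0],[0.004,-0.0015,0,0],[0.004,-0.0015,0,0],[0.004,-0.0015,0,0]]'
python3 -m jog '[[0.0005,0,0,0],[0.001,0,0,0],[0.0015,0,0,0],[0.002,0,0,0],[0.002,0,0,0],[0.002,0,0,0],[0.002,0,0,0],[0.002,0,0,0]]'
python3 - <<'E'
from h import *
for i in range(3):
  c=cap("wrist","w14.png"); print(robot.get_obs()["ft_force"].round(1))
E
```

```text
time: 23.5
eef_pos: [0.5005, -0.0142, 0.1402]
orientation: [-0.564, 0.564, -0.427, 0.427]
ft_force: [0.4, 0.5, 0.5]
gripper_width: 0.0502
time: 24.5
eef_pos: [0.501, -0.0161, 0.1403]
orientation: [-0.564, 0.564, -0.427, 0.427]
ft_force: [0.5, 0.9, 0.4]
gripper_width: 0.0501
[-0.6  0.   0. ]
[-0.5  0.7  0.1]
[ 0.9  0.  -0.4]
```

View pics/w14.png

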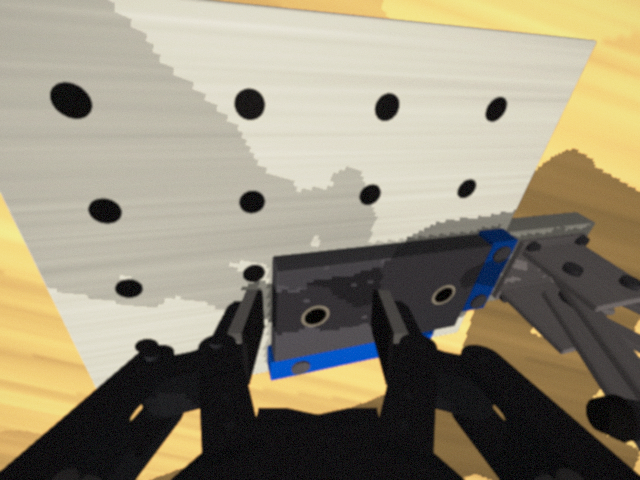

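```bash
python3 -m jog '[[0.0005,0.0005,0,0],[0.001,0.001,0,0],[0.0015,0.001,0,0],[0.002,0.0015,0,0],[0.0025,0.0015,0,0],[0.003,0.0015,0,0],[0.003,0.0015,0,0],[0.003,0.0015,0,0]]'
python3 -m jog '[[0.0005,0,0,0],[0.001,0,0,0],[0.0015,0,0,0],[0.002,0,0,0],[0.002,0,0,0],[0.002,0,0,0],[0.002,0,0,0],[0.002,0,0,0]]'
python3 - <<'E'
from h import *
for i in range(3):
  c=cap("wrist","w15.png"); print(robot.get_obs()["ft_force"].round(1))
E
```

```text
time: 25.65
eef_pos: [0.5018, -0.019, 0.1388]
orientation: [-0.564, 0.564, -0.427, 0.427]
ft_force: [-0.1, -0.2, -0.2]
gripper_width: 0.0503
time: 26.65
eef_pos: [0.5022, -0.0206, 0.1388]
orientation: [0.564, -0.564, 0.427, -0.426]
ft_force: [-0.7, 4.8, 0.3]
gripper_width: 0.0507
[-0.3  5.2  0.2]
[-0.4  5.2  1. ]
[-0.9  5.6  0.7]
```

View pics/w15.png

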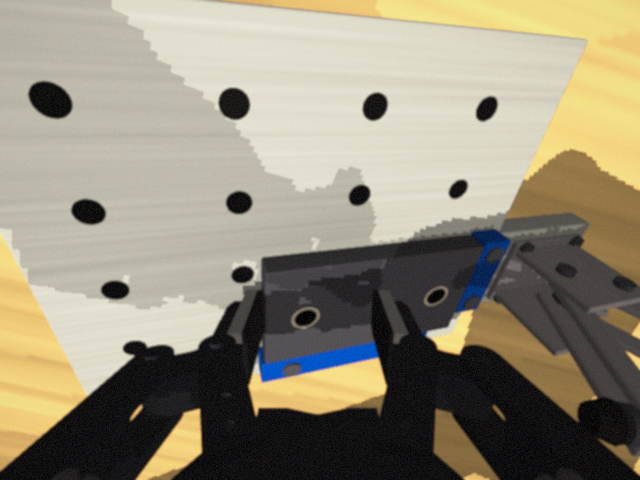

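```bash
python3 -m jog '[[0.0003,0,0,0],[0.0006,0,0,0],[0.001,0,0,0],[0.001,0,0,0],[0.001,0,0,0],[0.001,0,0,0],[0.001,0,0,0],[0.001,0,0,0]]'
python3 - <<'E'
from h import *
for i in range(3):
  c=cap("wrist","w16.png"); o=robot.get_obs();print(o["ft_force"].round(1),o["eef_pos"])
E
```

```text
time: 27.8
eef_pos: [0.5022, -0.0207, 0.1387]
orientation: [0.564, -0.563, 0.427, -0.426]
ft_force: [-0.6, 7.9, 0.6]
gripper_width: 0.0507
[-0.6  8.3  1.6] [ 0.50221769 -0.02072879  0.13871555]
[-1.3  8.4  0.8] [ 0.50224939 -0.02072648  0.13872448]
[-0.9  7.3  1.8] [ 0.50222356 -0.02074619  0.13872391]
```

```bash
python3 -m jog '[[-0.004,0,0,0],[-0.008,-0.003,0,0],[-0.01,-0.01,0,0],[-0.01,-0.04,0,0],[-0.01,-0.07,0,0],[-0.01,-0.1,0,0],[-0.01,-0.13,0,0],[-0.01,-0.13,0,0]]'
python3 - <<'E'
from h import *
c=cap("wrist"); c=cap("wrist","w17.png"); s=cap("scene")
o=robot.get_obs(); T=Q(o["orientation"]).as_matrix(); e=o["eef_pos"]; M,bt=bed()
cv2.imwrite("pics/w17z.png",cv2.resize(c["image"][200:360,250:550],None,fx=2.6,fy=2.6,interpolation=2)[:,:,::-1])
cv2.imwrite("pics/s17.png",cv2.resize(s["image"][200:300,170:310],None,fx=5.5,fy=5.5,interpolation=2)[:,:,::-1])
print(e,T.round(3).tolist(),o["joints"].round(2))
for q in (0,.25,.5,.75,.93,1.0):
    el=1.14-q; d=np.array([0,-np.cos(el),np.sin(el)]); n=np.array([0,np.sin(el),np.cos(el)])
    P=M@(np.array([.03,-.067,.041])+.100*d+.010*n)+bt
    print(q,P.round(4),(T.T@(P-e)).round(4))
E
```

```text
time: 28.95
eef_pos: [0.5018, -0.0127, 0.2718]
orientation: [0.565, -0.563, 0.425, -0.429]
ft_force: [0.8, -0.3, -0.4]
gripper_width: 0.0506
[ 0.49930988 -0.01224389  0.26822611] [[0.272, -0.001, 0.962], [-0.962, -0.0, 0.272], [-0.0, -1.0, -0.001]] [-0.16  0.18  1.67 -0.    1.29  1.13]
0 [ 0.5199 -0.2323  0.1968] [ 0.2174  0.0715 -0.0401]
0.25 [ 0.5281 -0.2492  0.1802] [ 0.2359  0.088  -0.0367]
0.5 [ 0.5365 -0.2612  0.1599] [ 0.2497  0.1083 -0.0318]
0.75 [ 0.5447 -0.2674  0.137 ] [ 0.2579  0.1312 -0.0257]
0.93 [ 0.5501 -0.2681  0.1198] [ 0.2601  0.1484 -0.0207]
1.0 [ 0.552  -0.2676  0.1131] [ 0.2601  0.1551 -0.0186]
```

View pics/w17.png

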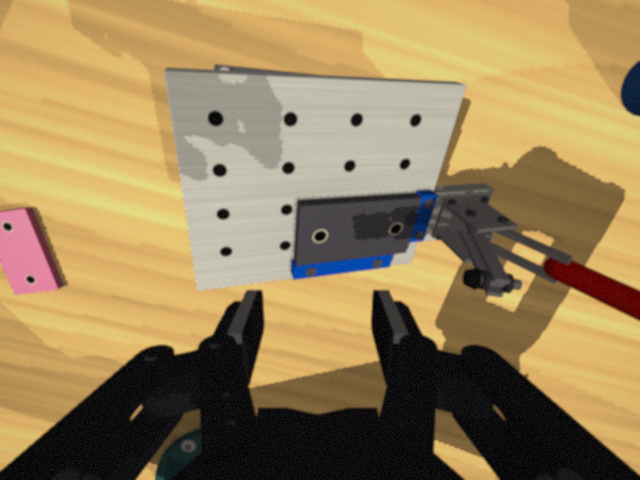

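View pics/s17.png

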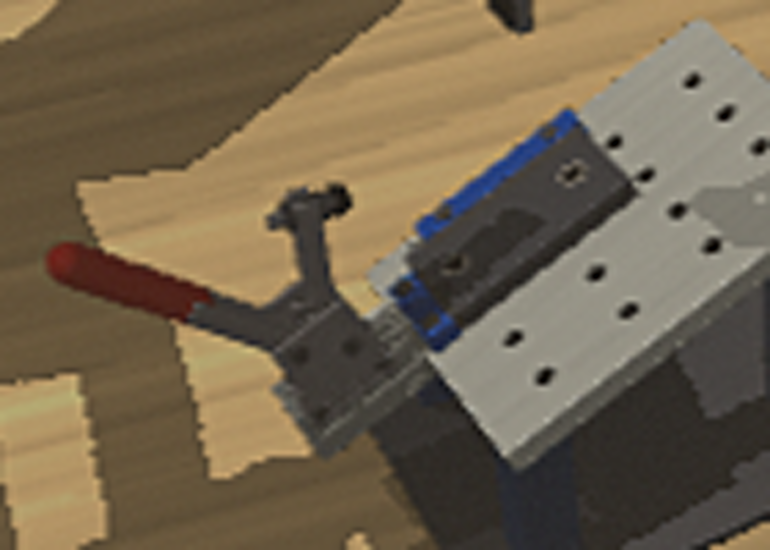

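```bash
python3 -m jog '[[0.04,0,-0.01,0],[0.09,0,-0.02,0],[0.14,0,-0.03,0],[0.18,0,-0.04,0],[0.217,0.01,-0.04,0],[0.217,0.03,-0.04,0],[0.217,0.03,-0.04,0],[0.217,0.03,-0.04,0]]' -1 40
python3 - <<'E'
from h import *
c=cap("wrist","w18.png"); s=cap("scene");t=cap("top")
o=robot.get_obs(); T=Q(o["orientation"]).as_matrix(); e=o["eef_pos"]; M,bt=bed()
cv2.imwrite("pics/s18.png",cv2.resize(s["image"][160:300,150:310],None,fx=4.5,fy=4.2,interpolation=2)[:,:,::-1])
print(e,o["gripper_width"])
for q in (0,.25,.5,.75,.93,1.0):
    el=1.14-q; d=np.array([0,-np.cos(el),np.sin(el)]); n=np.array([0,np.sin(el),np.cos(el)])
    P=M@(np.array([.03,-.067,.041])+.100*d+.010*n)+bt
    print(q,(T.T@(P-e)).round(4))
for n,cc in (("scene",s),("top",t),("wrist",c)):
    for r in nets.place_of(n,"clamp_grip")[:2]: print(n,r["p"],w(cc,r["position"]).round(4))
E
```

```text
time: 30.1
eef_pos: [0.5202, -0.2314, 0.2385]
orientation: [-0.564, 0.564, -0.427, 0.426]
ft_force: [0.4, -0.7, -0.0]
gripper_width: -0.0001
[ 0.52086335 -0.23165856  0.23954947] -0.00013151572082437677
0 [ 0.0003  0.0428 -0.0012]
0.25 [0.0188 0.0593 0.0021]
0.5 [0.0326 0.0797 0.007 ]
0.75 [0.0408 0.1026 0.0131]
0.93 [0.043  0.1198 0.0181]
1.0 [0.0429 0.1265 0.0201]
scene 0.86 [ 0.5264 -0.241   0.1909]
wrist 0.72 [ 0.5258 -0.2455  0.1919]
```

View pics/w18.png

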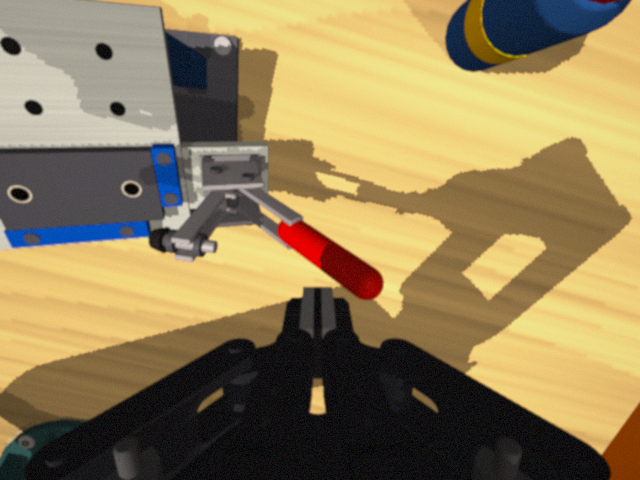

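View pics/s18.png

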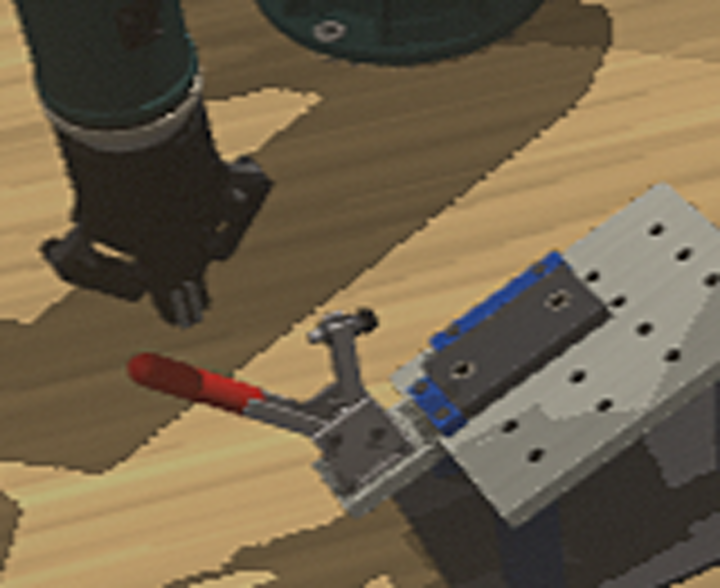

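```bash
python3 -m jog '[[0,0.012,0.001,0],[0,0.025,0.001,0],[0,0.034,0.001,0],[0.003,0.042,0.002,0],[0.01,0.05,0.003,0],[0.017,0.059,0.004,0],[0.023,0.066,0.005,0],[0.027,0.072,0.007,0]]'
python3 - <<'E'
from h import *
c=cap("wrist","w19.png"); s=cap("scene")
cv2.imwrite("pics/s19.png",cv2.resize(s["image"][160:300,150:310],None,fx=4.5,fy=4.2,interpolation=2)[:,:,::-1])
print(robot.get_obs()["ft_force"])
E
```

```text
time: 31.4
eef_pos: [0.5346, -0.2565, 0.1662]
orientation: [-0.564, 0.564, -0.427, 0.426]
ft_force: [-0.3, -0.4, -0.2]
gripper_width: -0.0003
[-0.18072661  0.34491952  0.58915814]
```

View pics/w19.png

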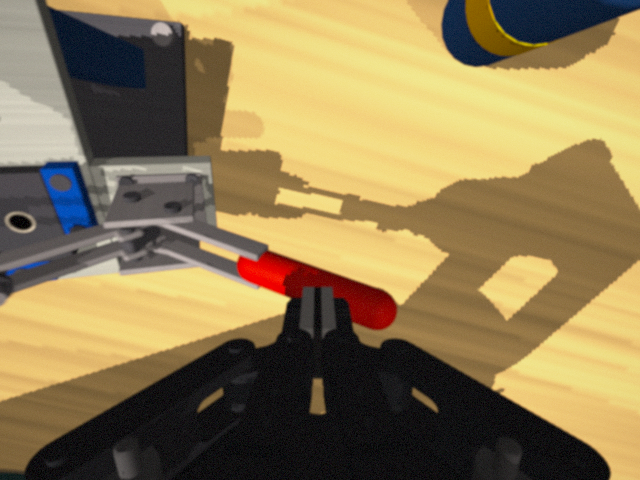

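View pics/s19.png

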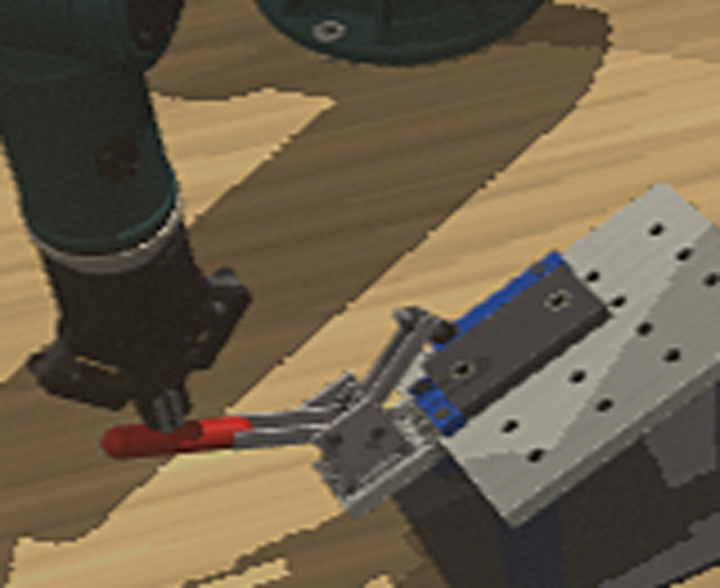

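```bash
python3 -m jog '[[0.004,0.008,0.002,0],[0.008,0.018,0.005,0],[0.012,0.026,0.007,0],[0.014,0.034,0.009,0],[0.015,0.041,0.011,0],[0.016,0.048,0.013,0],[0.016,0.054,0.015,0],[0.016,0.056,0.015,0]]'
python3 -m jog '[[0,0.001,0,0],[0,0.002,0,0],[0,0.003,0,0],[0,0.004,0,0],[0,0.004,0,0],[0,0.004,0,0],[0,0.004,0,0],[0,0.004,0,0]]'
python3 - <<'E'
from h import *
c=cap("wrist","w20.png"); s=cap("scene")
cv2.imwrite("pics/s20.png",cv2.resize(s["image"][160:300,150:310],None,fx=4.5,fy=4.2,interpolation=2)[:,:,::-1])
print(robot.get_obs()["ft_force"])
E
```

```text
time: 32.5
eef_pos: [0.553, -0.2676, 0.1134]
orientation: [-0.564, 0.565, -0.426, 0.426]
ft_force: [-11.0, 3.7, 32.1]
gripper_width: 0.0001
time: 33.5
eef_pos: [0.553, -0.2676, 0.113]
orientation: [-0.564, 0.565, -0.426, 0.427]
ft_force: [-15.9, 6.8, 47.8]
gripper_width: 0.0001
[-15.60576354   6.45069974  48.63410748]
```

View pics/w20.png

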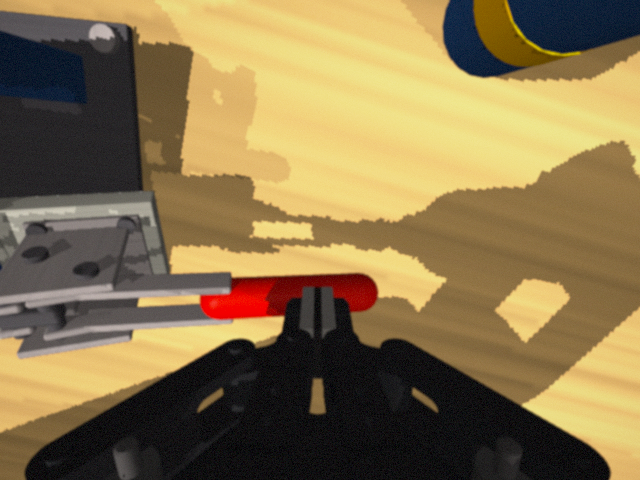

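View pics/s20.png

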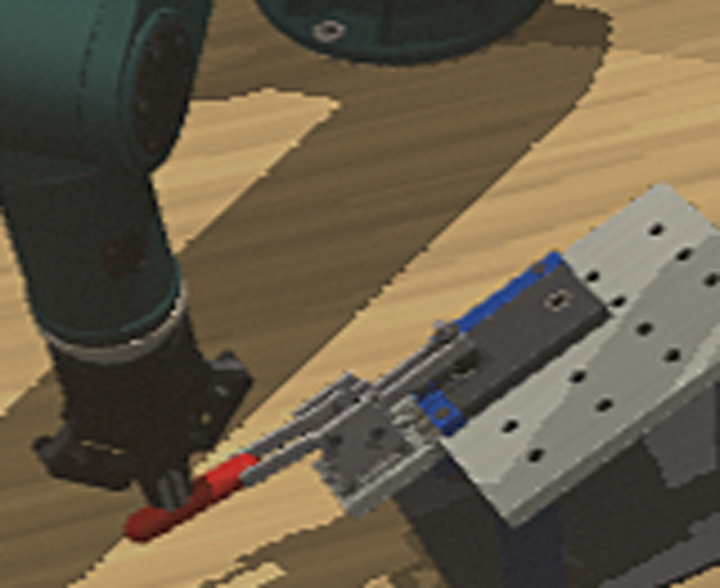

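```bash
python3 -m jog '[[0,-0.005,0,0],[0,-0.01,0,0],[0,-0.03,0,0],[0,-0.06,0,0],[0,-0.1,0,0],[0,-0.14,0,0],[0,-0.15,0,0],[0,-0.15,0,0]]'
python3 - <<'E'
from h import *
c=cap("wrist"); c=cap("wrist","w21.png"); s=cap("scene")
cv2.imwrite("pics/s21.png",cv2.resize(s["image"][180:300,160:310],None,fx=5,fy=5,interpolation=2)[:,:,::-1])
M,bt=bed()
for n,cc in (("scene",s),("wrist",c)):
    for q in ("clamp_grip","clamp_pivot"):
        for r in nets.place_of(n,q)[:2]: print(n,q,r["p"],(M.T@(w(cc,r["position"])-bt)*1000).round(1))
    for q in ("hammer","wire_brush","spray_can"):
        for r in nets.place_of(n,q)[:1]: print(n,q,round(r["p"],2),w(cc,r["position"]).round(3))
print("expected closed grip",[30,-67-100*np.cos(.14),41+100*np.sin(.14)])
print(robot.get_obs()["ft_force"])
E
```

```text
time: 34.6
eef_pos: [0.5535, -0.2673, 0.2566]
orientation: [-0.564, 0.564, -0.426, 0.427]
ft_force: [0.2, 0.2, -0.8]
gripper_width: -0.0002
scene clamp_grip 0.65 [  30.9 -168.7   57.5]
scene clamp_pivot 0.87 [ 27.8 -67.8  38.2]
scene wire_brush 0.81 [0.703 0.325 0.004]
scene spray_can 0.6 [ 0.724 -0.336 -0.001]
wrist clamp_grip 0.73 [ 151.1 -304.7  -50. ]
wrist clamp_grip 0.69 [  28.  -169.1   58. ]
wrist clamp_pivot 0.59 [ 32.9 -70.1  43.3]
wrist clamp_pivot 0.5 [-3.5  0.7  3.9]
wrist spray_can 0.89 [ 0.725 -0.335 -0.002]
expected closed grip [30, np.float64(-166.0215996212637), np.float64(54.95431146442365)]
[-0.11403126  0.30116537 -0.01687846]
```

View pics/w21.png

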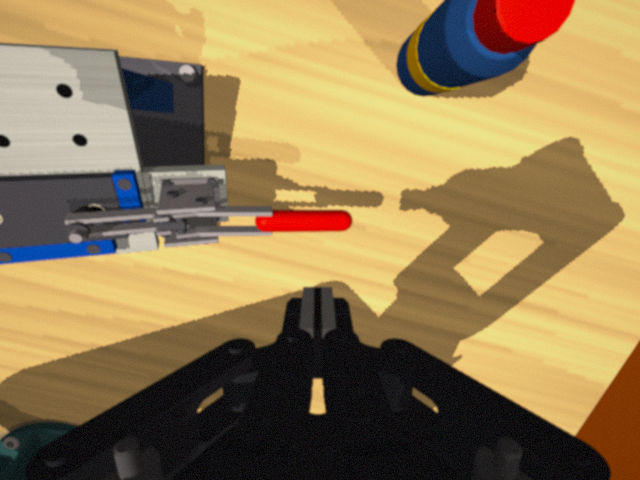

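View pics/s21.png

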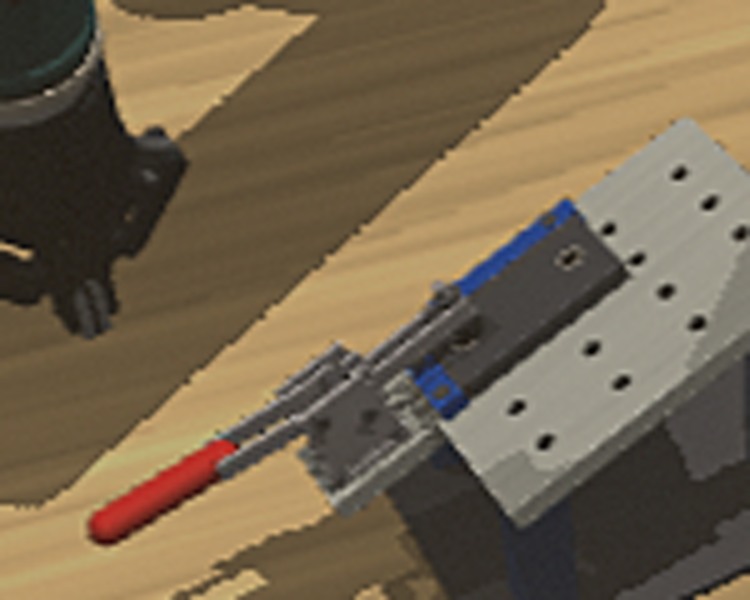

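```bash
python3 -c "
from station import ticket; print(ticket.job_done())"
```

```text
the job is handed in; nothing more can be done
None
```

The blank is seated in the corner of the bed and clamped, and I handed the job in at about 34.7 s of the 64 s allowed. No verdict is reported, so this rests on my own checks.

**What I did**
- I gripped the smaller dark blank across its width and lowered it onto the bed. Pressing gently tilted it lengthwise in the jaws to about 17°, matching the bed in that direction. I opened the gripper with its uphill long edge on the bed, so it dropped flat and slid into the corner.
- I then nudged its uphill end towards the short bar. At about 8 N it did not move, so I took it as home.
- I pushed the red handle down to its stop with the shut fingers, to about 50 N at the stop, and lifted away.

**What the last checks showed**
- **Blank position:** The pictures taken after the nudge, before clamping, showed no gap at either bar. I did not re-measure it once it was clamped.
- **Measurement that disagreed:** Before the nudge, one picture measurement suggested a gap of 0.6–1.9 mm at the short bar. That is close to what the camera can resolve, and the nudge did not confirm it.
- **Clamp:** The handle stayed down after release. The networks put its grip within about 4 mm of the expected locked position, roughly 0.98 rad.
- **Robot:** It touches nothing; the force reading is near zero.
- **Bystanders:** The wire brush and spray can are where they started. The hammer was not detected in the last check, but nothing went near it.

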